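Mix the chicks' supplemented feed

TASK

Prepare the chicks' feed: put all the green supplement tablets from the white board into the steel bowl, then give the feed a full press of the spray bottle's orange nozzle cap (hold it down for a moment), and then stir the feed balls and tablets well with the wooden spoon, its head down at the bottom of the bowl, sweeping round or widely from side to side for at least three full turns, so that the balls are shifted all over the bowl. Finish with every ball and tablet in the bowl, the spoon lying flat in the middle of its blue mat, and the amber jar's cap screwed fully home; leave the drinking bottle, the cardboard box and the timer alone.

Things in the scene. Friction and masses are not known exactly. Their poses are not given: they have to be found in the camera images.
- bowl_centre (a point): Round stainless steel feed bowl, fixed to the bench: outside diameter 180 at the rim and 148 at the foot, 42 high, wall 4, floor 5 thick. This point is the centre of its inner floor; its axes are the world's (y to the robot's left). Eight feed balls lie in it at the start.
- mat: Blue spoon mat, 250 long (its x) x 100 wide (its y) x 4 thick, fixed flat on the bench. Origin: centre of its underside.
- spoon: Loose wooden spoon, 213 long, 60 g, lying on the mat, head towards the robot. Its x axis runs towards the head, z out of its upper face; origin on the flat underside, near the centre of mass: grip it there. Handle 14 wide (y) x 12 thick (z), x = -110 to +40; neck 12 x 8 to x = 67; then a flat disc head, 36 in diameter, 8 thick, centre at x = 85.
- spoon_tip (a point): Far end of the spoon's head (spoon x = 103, z = 4).
- nozzle_top (a point): Top centre of the orange sprung nozzle cap (26 in diameter, 20 high) of a white and green spray bottle, 52 in diameter, 130 high, fixed on the bench with its nozzle aimed at the bowl. z up.
- nozzle (a joint): How far the nozzle cap is pushed down: 0 up, 0.007 m fully down (about 6 N); it springs back by itself.
- cap_top (a point): Top centre of the captive white screw cap (ridged, 49 in diameter over the ridges, 26 high, top 82 above the bench) of an amber jar 72 in diameter, fixed on the bench. A red stripe on the cap points to a red mark on the jar's shoulder when it is fully screwed on.
- cap (a joint): Turn of the jar's cap in rad: 0 fully screwed on (a stop), growing as it is unscrewed anticlockwise seen from above, up to 2.2. It stays where it is left.
- drinker: Bystander: clear drinking bottle with a red top, 56 in diameter, 130 high. Origin: centre of its underside.
- tagbox: Bystander: cardboard box 70 x 100 x 35. Origin: centre of its underside.
- timer: Bystander: grey bench timer 60 x 60 x 24. Origin: centre of its underside.
- tab0: Green supplement tablet, a puck 26 in diameter and 18 thick, 15 g, lying flat on a fixed white board 4 thick (two to four of the five are there). Origin: centre of its underside, z along the puck's axis.
- tab1: Green supplement tablet, a puck 26 in diameter and 18 thick, 15 g, lying flat on a fixed white board 4 thick (two to four of the five are there). Origin: centre of its underside, z along the puck's axis.
- tab2: Green supplement tablet, a puck 26 in diameter and 18 thick, 15 g, lying flat on a fixed white board 4 thick (two to four of the five are there). Origin: centre of its underside, z along the puck's axis.
- tab3: Green supplement tablet, a puck 26 in diameter and 18 thick, 15 g, lying flat on a fixed white board 4 thick (two to four of the five are there). Origin: centre of its underside, z along the puck's axis.
- tab4: Green supplement tablet, a puck 26 in diameter and 18 thick, 15 g, lying flat on a fixed white board 4 thick (two to four of the five are there). Origin: centre of its underside, z along the puck's axis.
- bead0: Tan feed ball, 22 in diameter, 10 g, in the bowl. Origin: its centre.
- bead1: Tan feed ball, 22 in diameter, 10 g, in the bowl. Origin: its centre.
- bead2: Tan feed ball, 22 in diameter, 10 g, in the bowl. Origin: its centre.
- bead3: Tan feed ball, 22 in diameter, 10 g, in the bowl. Origin: its centre.
- bead4: Tan feed ball, 22 in diameter, 10 g, in the bowl. Origin: its centre.
- bead5: Tan feed ball, 22 in diameter, 10 g, in the bowl. Origin: its centre.
- bead6: Tan feed ball, 22 in diameter, 10 g, in the bowl. Origin: its centre.
- bead7: Tan feed ball, 22 in diameter, 10 g, in the bowl. Origin: its centre.
There are look-alikes about, which are no part of the job. Of the things like the part that bears cap_top, leave any that is purple; of the rest the larger one is meant.

How it is judged (in metres and radians):
On the way, in this order (a step that is already met when the one before it is completed fails the run):
1. every green tablet present lies in the bowl (horizontal distance between each of tab0, tab1, tab2, tab3, tab4 and bowl_centre below 0.08 m and z of tab0 in the frame of bowl_centre between -0.01 and 0.045 m and z of tab1 in the frame of bowl_centre between -0.01 and 0.045 m and z of tab2 in the frame of bowl_centre between -0.01 and 0.045 m and z of tab3 in the frame of bowl_centre between -0.01 and 0.045 m and z of tab4 in the frame of bowl_centre between -0.01 and 0.045 m), for 0.2 s.
2. the spray bottle's nozzle cap is pressed down (6 mm of its 7) (value of joint nozzle above 0.006 m), for 0.2 s.
3. the spoon's tip, within 22 mm of the bowl's floor, is 18 mm or more to the left of the bowl's centre (y of spoon_tip in the frame of bowl_centre above 0.018 m and horizontal distance between spoon_tip and bowl_centre below 0.072 m and z of spoon_tip in the frame of bowl_centre below 0.022 m).
4. the spoon's tip, within 22 mm of the bowl's floor, is 18 mm or more to the right of the bowl's centre (y of spoon_tip in the frame of bowl_centre below -0.018 m and horizontal distance between spoon_tip and bowl_centre below 0.072 m and z of spoon_tip in the frame of bowl_centre below 0.022 m).
5. the spoon's tip, within 22 mm of the bowl's floor, is 18 mm or more to the left again of the bowl's centre (all of step 3).
6. the spoon's tip, within 22 mm of the bowl's floor, is 18 mm or more to the right again of the bowl's centre (all of step 4).
7. the spoon's tip, within 22 mm of the bowl's floor, is 18 mm or more to the left once more of the bowl's centre, and in each group of balls 0-3-5, 1-4-6 and 2-7 one is 10 mm from where it began (all of step 5 and distance of any of bead0, bead3, bead5 from where it was at the start of the episode above 0.01 m and distance of any of bead1, bead4, bead6 from where it was at the start of the episode above 0.01 m and distance of any of bead2, bead7 from where it was at the start of the episode above 0.01 m).
At the end, for the whole second after the job is handed in: All tablets and balls are in the bowl, below its rim; the spoon lies flat and still on the blue mat, its middle within 70 mm along and 50 mm across of the mat's centre; the jar's cap is within 0.12 rad of closed; the nozzle is up (all of step 1 and horizontal distance between each of bead0, bead1, bead2, bead3, bead4, bead5, bead6, bead7 and bowl_centre below 0.08 m and z of bead0 in the frame of bowl_centre between -0.01 and 0.045 m and z of bead1 in the frame of bowl_centre between -0.01 and 0.045 m and z of bead2 in the frame of bowl_centre between -0.01 and 0.045 m and z of bead3 in the frame of bowl_centre between -0.01 and 0.045 m and z of bead4 in the frame of bowl_centre between -0.01 and 0.045 m and z of bead5 in the frame of bowl_centre between -0.01 and 0.045 m and z of bead6 in the frame of bowl_centre between -0.01 and 0.045 m and z of bead7 in the frame of bowl_centre between -0.01 and 0.045 m and x of spoon in the frame of mat between -0.07 and 0.07 m and y of spoon in the frame of mat between -0.05 and 0.05 m and z of spoon in the frame of mat below 0.022 m and z of spoon_tip in the frame of mat below 0.03 m and linear speed of spoon below 0.03 m/s and value of joint cap below 0.12 rad and value of joint nozzle below 0.002 m); the robot touches nothing.
It fails at once if the drinking bottle is pushed more than 30 mm or tipped over (distance of drinker from where it was at the start of the episode above 0.03 m or angle between drinker's own z axis and vertical above 0.4 rad).
It fails at once if the cardboard box is pushed more than 30 mm or tipped over (distance of tagbox from where it was at the start of the episode above 0.03 m or angle between tagbox's own z axis and vertical above 0.4 rad).
It fails at once if the timer is pushed more than 30 mm or tipped over (distance of timer from where it was at the start of the episode above 0.03 m or angle between timer's own z axis and vertical above 0.4 rad).
Of tab0, tab1, tab2, tab3, tab4 only 2 to 4 are there at a start; the rules pass over those that are not, and their reading is None.
At some moment in a run one of tab0, tab1, tab2, tab3, tab4 may be knocked a few centimetres aside while the robot is not near it.
Once in a run the grip may slacken for a moment while it holds something.
It also fails if it takes over 210 s, if anything falls off the work surface, if the arm or the gripper's body presses on something with over 40 N, if the wrist force passes 120 N, or if a joint passes its speed limit or range.

ROBOT

A 6-joint arm with a two-finger parallel gripper is mounted at the origin on the work surface. World frame = base frame: x ahead of the robot, y to its left, z up, the work surface at z = 0. Lengths are in mm, angles in rad, forces in N, time in s.
With the tool pointing down it reaches from about 350 to 775 mm from the base axis. Payload 7.3 kg.
Tool frame: the origin (TCP) lies where the fingers leave the gripper's body, on its centre line; the fingertips stand 66 mm ahead of it and the grasp point (between the pads) lies 47 mm ahead of it (robot.tip_reach is the distance from the TCP to the fingertips, in mm); z points along the fingers, y is the line along which they close (so a half turn about z gives the same grasp; the last joint's range is limited). The gripper opens to 92 mm and grips with 3 to 60 N. Pads are 19 mm wide; open, the fingers measure 130 mm over their backs; the gripper's body (75 mm by 190 mm) begins 47 mm behind the grasp point.
Start: joints at [1.167, 0.342, 1.524, -0, 1.275, -0.146], TCP at [133.833, 507.669, 292.241] pointing down, gripper open.
Joint ranges: [-2.53, 2.53], [-0.77, 2.02], [0.04, 2.7], [-1, 4.14], [0.28, 2.66], [-3.11, 3.11]. Speed limits (rad/s): [2.57, 2.57, 3.14, 3.14, 3.14, 3.14].

INTERFACE

Orientations are given as a rotation vector (axis times angle).
In Python, from bench import robot gives the robot as it stands. The module is installed in compiled form; this text tells all that it offers.
- The arm moves only by the tool move_arm, never from a script. Its arguments are lists of equal length, an entry for each row: "linear": the shift along the tool's x, y, z in m, a list of three; "rotation": the turn, a rotation vector about the tool's x, y, z in units of 5 degrees (1.0 is 5 degrees), a list of three; "fingers": the finger opening in m, from 0 to 0.0918. In form: {"linear": [[tx, ty, tz], ...], "rotation": [[ax, ay, az], ...], "fingers": [fingers, ...]}. A call has exactly 10 rows; each row shifts and turns the commanded pose from where the row before left it, along the tool's axes as they then stand; what a row does not reach is not made up. A row lasts 1/12 s, in which the tool goes at most 41.7 mm and 7.16 degrees, less where a joint would pass 70% of its speed; a pose out of reach is approached as far as the arm can. A call is refused whole if a number of a shift passes 0.0417 or a number of a turn 1, either way. A call with a gripper value outside its range is refused whole. The fingers move at their own pace and stop on an object; "squeeze" is the grip in N (left out, the last holds). Time passes only in rows, so rows that do not move let the fingers close, or fill a call up. It gives the time, the measured TCP pose, the force, the opening and the grip force at its end, in the units of the state.
- robot.read_state(): the state, without advancing time (a new reading comes with each control period).
- robot.snapshot(name): name is "scene" or "side" or "wrist"; returns a dict with "img" (480x640x3 uint8, red, green, blue), "vfov" (degrees; the focal length in pixels is half the picture's height over the tangent of half this angle, whatever the lens; pixels are square), "cx", "cy" (the principal point, pixels), "rvec" (rotation vector, rad) and "tvec" (3), from world to camera coordinates, as OpenCV has them. Camera axes: x right, y down, z forward; pixel columns grow to the right and rows downward; lengths in mm; the calibration is good to about 2 mm. The wrist camera is an equidistant fisheye: a pixel r from the principal point sees the ray r / f radians off the axis. A picture is of the moment at which its call begins. There is no depth.
- robot.finish_job(): hands the job in; it is judged then, once.
The state is a dict: "clock": time; "q": joint angles; "joint_vel": joint speeds; "joint_efforts": joint torques, N m; "tcp_pos": TCP position; "orientation": TCP orientation; "force": force on the tool from outside, world axes, zero at the start; "torque": the same for the moment, N m; "width": finger opening in mm; "grip_force": force on a finger pad.
Only numpy, scipy, OpenCV 4.12 (cv2) and the standard library are available. Lean on these libraries where they do the work, as an engineer would, in place of code of your own. Each camera call takes 0.05 s, during which the arm holds its last target. There are 200 camera calls.

## Working session

There is one attempt and no reset: what is moved stays moved. The work goes in short steps, Python scripts to look and compute and a tool call to move; the robot and the scene stay as the last step left them, time stands still between calls to the robot, and variables do not carry over. Pictures are saved under pics/ and viewed, at most 14 in all, crops included, and the job is handed in when it is done.

Besides the shell and the picture viewer there is one more tool, called as a command line: name --argument value ..., lists and objects as JSON in quotes. move_arm: Moves the arm, as the interface text tells. Its arguments: {"type":"object","properties":{"linear":{"type":"array"},"rotation":{"type":"array"},"fingers":{"type":"array"},"squeeze":{"type":"number"}},"required":["linear","rotation","fingers"]}

```bash
mkdir -p pics; cat > h.py <<'E'
import numpy as np,cv2
from bench import robot
def snap(n,f=None):
    s=robot.snapshot(n)
    if f: cv2.imwrite('pics/'+f,s['img'][:,:,::-1])
    return s
def cam(s):
    R=cv2.Rodrigues(np.array(s['rvec'],float))[0];t=np.array(s['tvec'],float).ravel()
    f=240/np.tan(np.radians(s['vfov'])/2);return R,t,f
def ray(s,u,v,fish=False):
    R,t,f=cam(s);a=np.array([u-s['cx'],v-s['cy']],float)/f
    if fish:
        r=np.hypot(*a);d=np.array([*(a*(np.sin(r)/r if r>1e-9 else 1)),np.cos(r)])
    else: d=np.array([*a,1.])
    return -R.T@t,R.T@d
def onz(s,u,v,z,fish=False):
    c,d=ray(s,u,v,fish);return c+d*(z-c[2])/d[2]
def proj(s,p,fish=False):
    R,t,f=cam(s);q=R@np.array(p,float)+t
    if fish:
        r=np.hypot(q[0],q[1]);th=np.arctan2(r,q[2]);return s['cx']+f*th*q[0]/r,s['cy']+f*th*q[1]/r
    return s['cx']+f*q[0]/q[2],s['cy']+f*q[1]/q[2]
E
python3 - <<'E'
from h import *
for n in ('scene','side','wrist'):
    s=snap(n,n+'0.png');R,t,f=cam(s);print(n,s['cx'],s['cy'],s['vfov'],-R.T@t,R[2])
st=robot.read_state();print(st)
E
```

```text
scene 322.6221877684869 237.59823741289455 51.01292620660358 [1016.93335075 -287.90878217  906.45335642] [-0.47099848  0.28735774 -0.83401796]
side 326.41779303302536 234.1161197936684 51.788215455349146 [ -69.73109818 -770.13731902  881.09802533] [ 0.50071116  0.60959651 -0.6145571 ]
wrist 317.438983912914 238.96872060211768 65.70646984690485 [ 64.60809788 526.10893071 383.11339923] [ 0.25375932 -0.06841362 -0.96484495]
{'clock': 0.15, 'q': array([ 1.16698819e+00,  3.42562150e-01,  1.52474778e+00,  4.85037773e-06,
        1.27538585e+00, -1.46034436e-01]), 'joint_vel': array([-0.00083504, -0.00236921, -0.00187831,  0.00047086, -0.00137621,
       -0.00036576]), 'joint_efforts': array([ 1.70267023e-03, -4.31468868e+01, -2.44353193e+01,  7.18902424e-02,
        5.36411873e-02, -5.39168138e-05]), 'tcp_pos': array([133.75033254, 507.46361761, 291.72222898]), 'orientation': array([-4.03752952e-01, -3.11523283e+00,  1.66557462e-03]), 'force': array([-0.18034984, -1.39642739,  0.04472527]), 'torque': array([-0.01155607,  0.02849046, -0.00834639]), 'grip_force': 0.0, 'width': 92.0991792761366}
```

View pics/scene0.png

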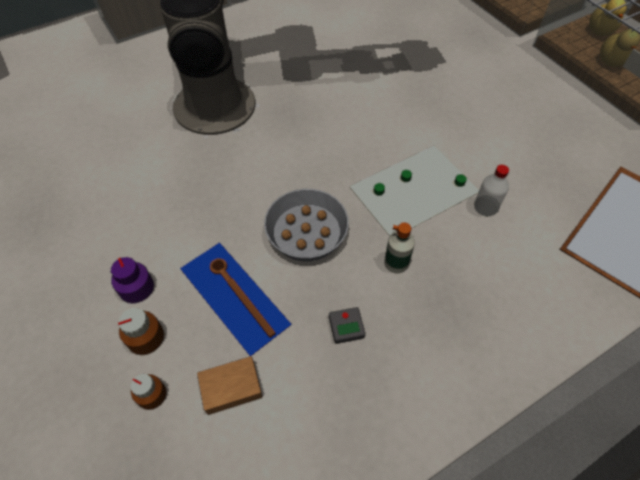

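View pics/side0.png

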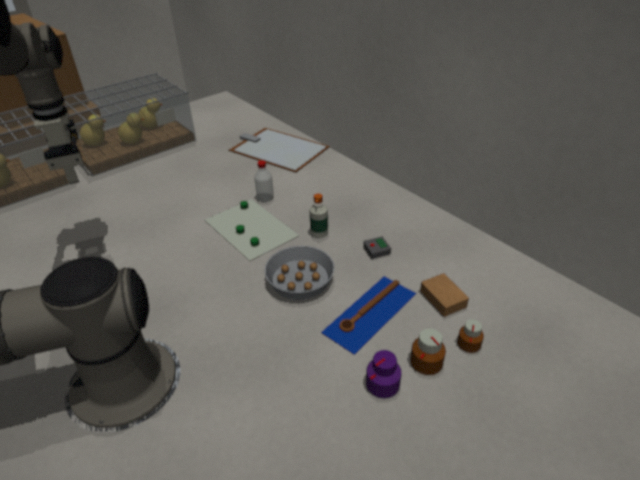

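The scene camera shows the bowl (306,225), mat and spoon (235,297), nozzle (404,230), timer (347,324), box (230,384) and drinker (492,190). It also shows three green tablets: (379,188), (406,175) and (460,180). There are three jars: purple (130,278), large amber (140,328) and small amber (147,390). The large amber one fits, because purple is excluded and it is larger than the other amber jar. I'll confirm it in an enlarged crop.

```bash
cat > m.py <<'E'
from h import *
import sys
def blobs(img,lo,hi,amin=8,roi=None):
    h=cv2.cvtColor(img,cv2.COLOR_RGB2HSV);m=cv2.inRange(h,np.array(lo),np.array(hi))
    n,l,st,c=cv2.connectedComponentsWithStats(m)
    return [(c[i].round(1).tolist(),int(st[i][4])) for i in range(1,n) if st[i][4]>=amin],m
E
python3 - <<'E'
from m import *
A=snap('scene');B=snap('side')
for n,s in(('scene',A),('side',B)):
    print(n)
    for nm,lo,hi in(('green',(45,120,40),(80,255,255)),('blue',(110,150,60),(125,255,255)),('red/orange',(0,180,120),(14,255,255))):
        b,_=blobs(s['img'],lo,hi);print(nm,[(x,a,onz(s,*x,13)[:2].round().tolist()) for x,a in b])
    b,m=blobs(s['img'],(110,150,60),(125,255,255),500)
    # mat rect, fill
    c=max(cv2.findContours(m,0,2)[0],key=cv2.contourArea)
    P=np.array([onz(s,*p[0],4)[:2] for p in cv2.convexHull(c)],np.float32)
    print('mat',cv2.minAreaRect(P))
a=cv2.resize(A['img'][250:420,100:290],None,fx=3,fy=3,interpolation=2)
cv2.imwrite('pics/c1.png',a[:,:,::-1])
a=cv2.resize(A['img'][140:280,250:520],None,fx=2.9,fy=2.9,interpolation=2)
cv2.imwrite('pics/c2.png',a[:,:,::-1])
E
```

```text
scene
green [([406.1, 174.5], 60, [463.0, 277.0]), ([460.4, 179.0], 65, [540.0, 376.0]), ([379.0, 187.8], 65, [463.0, 200.0]), ([348.0, 328.1], 157, [714.0, -46.0])]
blue [([234.4, 299.2], 4353, [546.0, -204.0])]
red/orange [([502.5, 169.0], 65, [568.0, 480.0]), ([403.7, 227.7], 91, [582.0, 183.0]), ([345.0, 314.9], 20, [688.0, -37.0])]
mat ((532.208984375, -200.90463256835938), (245.3072509765625, 95.78218841552734), 8.949496269226074)
side
green [([243.7, 204.2], 28, [541.0, 376.0]), ([239.6, 228.6], 35, [464.0, 277.0]), ([254.3, 241.0], 40, [464.0, 201.0]), ([380.9, 242.7], 31, [727.0, -39.0])]
blue [([367.9, 311.6], 681, [519.0, -203.0]), ([392.5, 297.2], 11, [598.0, -208.0]), ([385.7, 304.0], 10, [569.0, -213.0]), ([366.9, 321.6], 8, [495.0, -224.0])]
red/orange [([261.1, 161.9], 15, [731.0, 560.0]), ([317.5, 195.9], 16, [743.0, 261.0])]
mat ((527.880126953125, -200.2686767578125), (243.96458435058594, 94.53363037109375), 9.263240814208984)
```

View pics/c1.png

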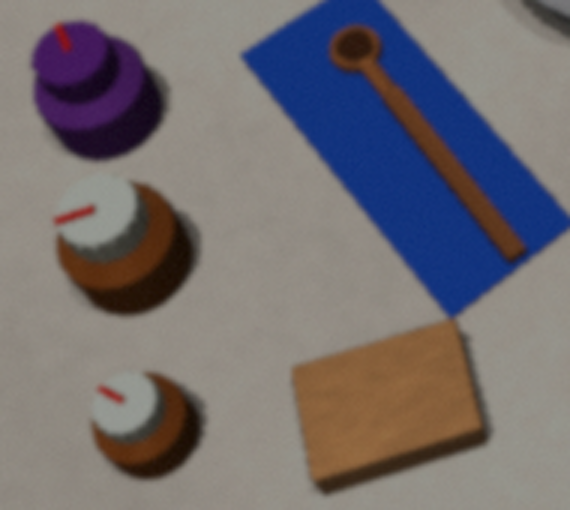

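View pics/c2.png

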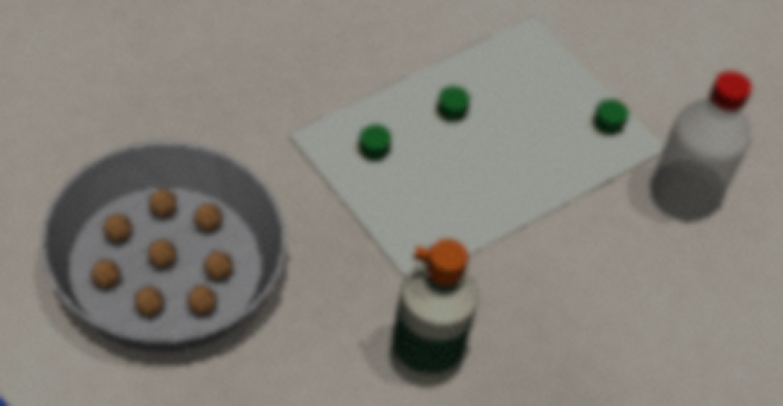

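```bash
cat >> h.py <<'E'
def tri(A,a,B,b):
    c1,d1=ray(A,*a);c2,d2=ray(B,*b);M=np.stack([d1,-d2],1)
    k=np.linalg.lstsq(M,c2-c1,rcond=None)[0];p,q=c1+d1*k[0],c2+d2*k[1];return ((p+q)/2).round(1),np.linalg.norm(p-q).round(1)
E
python3 - <<'E'
from m import *
A=snap('scene');B=snap('side')
for n,a,b in(('nozzle',(404,229),(318,197.5)),('drinkertop',(502.5,169),(261.5,163)),('captop',(132.3,320.3),(431.5,336.5))): print(n,tri(A,a,B,b))
print('cap@82',onz(A,132.3,320.3,82),onz(B,431.5,336.5,82),'stripe end',onz(A,118.3,323.5,82))
print('drinker@0?',onz(A,487,203,20))
for n,s,roi in(('scene',A,(180,255,262,350)),('side',B,(240,305,262,338))):
    h=cv2.cvtColor(s['img'],cv2.COLOR_RGB2HSV);print(n)
    b,m=blobs(s['img'],(5,100,60),(18,255,255),5)
    for x,a in b:
        if roi[0]<x[1]<roi[1] and roi[2]<x[0]<roi[3]: print('bead',onz(s,*x,16)[:2].round(),a)
    b,m=blobs(s['img'],(0,100,30),(18,255,255),5)
    # spoon px
    l=cv2.connectedComponents(m)[1]
    c=l[297,240] if n=='scene' else l[305,367]
    ys,xs=np.nonzero(l==c) if c else ([],[])
    if c:
        P=np.array([onz(s,x,y,14)[:2] for x,y in zip(xs,ys)],np.float32);print('spoon',len(P),cv2.minAreaRect(P),P[np.argmax(P[:,0])],P[np.argmin(P[:,0])])
# fit rim : edges in unwrapped circle via gray: overlay test
for s,nm in((A,'a'),(B,'b')):
    im=s['img'].copy()
    c0=None
    g=cv2.cvtColor(cv2.GaussianBlur(s['img'],(0,0),1),cv2.COLOR_RGB2GRAY).astype(float)
    best=[]
    for dx in range(-20,21,2):
      for dy in range(-20,21,2):
        cx,cy=500+dx,45+dy
        best.append((cx,cy))
    def score(c,r,z):
        t=np.linspace(0,2*np.pi,72)
        def samp(rr):
            pp=np.array([proj(s,(c[0]+rr*np.cos(a),c[1]+rr*np.sin(a),z)) for a in t],np.float32)
            return cv2.remap(g.astype(np.float32),pp[:,:1],pp[:,1:],1).ravel()
        return np.mean(np.abs(samp(r+4)-samp(r-5)))
    c=[onz(A,305.9,227.6,16)[:2]]
    g0=c[0];res=[(score((g0[0]+i,g0[1]+j),90,42),g0[0]+i,g0[1]+j) for i in range(-14,15,2) for j in range(-14,15,2)]
    print('rim',sorted(res)[-3:])
E
```

```text
nozzle (array([637.3, 124.1, 121.8]), np.float64(0.3))
drinkertop (array([624.4, 382.3, 125.4]), np.float64(1.0))
captop (array([ 524.5, -383.6,   80.3]), np.float64(0.1))
cap@82 [ 525.48040409 -383.34743106   82.        ] [ 523.24101563 -384.47273232   82.        ] stripe end [ 518.47253359 -406.54392118   82.        ]
drinker@0? [627.62920818 375.86117417  20.        ]
scene
bead [431.  26.] 53
bead [461.  48.] 51
bead [434. -15.] 53
bead [471.   2.] 56
bead [502.  31.] 55
bead [465. -43.] 59
bead [522.   5.] 59
bead [503. -28.] 58
spoon 626 ((547.7007446289062, -193.71620178222656), (207.43951416015625, 30.98114776611328), 3.8189260959625244) [ 650.34155 -174.09477] [ 444.36707 -199.1374 ]
side
bead [500.  32.] 26
bead [521.   6.] 30
bead [459.  49.] 31
bead [469.   3.] 32
bead [502. -26.] 32
bead [431.  28.] 35
bead [432. -14.] 32
bead [464. -42.] 32
spoon 362 ((540.2410278320312, -185.58531188964844), (210.2854766845703, 29.170656204223633), 10.823898315429688) [ 645.13257 -174.31068] [ 436.45963 -200.15552]
rim [(np.float32(41.74494), np.float64(475.3090914407818), np.float64(3.6386999331976426)), (np.float32(41.84809), np.float64(477.3090914407818), np.float64(1.6386999331976426)), (np.float32(42.63608), np.float64(475.3090914407818), np.float64(1.6386999331976426))]
rim [(np.float32(28.772217), np.float64(469.3090914407818), np.float64(1.6386999331976426)), (np.float32(28.945719), np.float64(471.3090914407818), np.float64(-0.3613000668023574)), (np.float32(29.391466), np.float64(471.3090914407818), np.float64(1.6386999331976426))]
```

The crops confirm it: the large amber jar, with a white cap at scene (132,320), is the target. Purple is excluded and the small amber jar is smaller. Three tablets, eight balls and the nozzle at scene (404,229) are clearly visible. The measured positions agree between cameras and with the sizes given, so I'll move to the farthest tablet at (540,376).

move_arm --linear '[[0, 0, 0], [0, 0, 0], [0, 0, 0], [-0.037, -0.012, 0], [-0.037, -0.012, 0], [-0.037, -0.012, 0], [-0.037, -0.012, 0], [-0.037, -0.012, 0], [-0.037, -0.012, 0], [-0.037, -0.012, 0]]' --rotation '[[0, 0, -0.985], [0, 0, -0.985], [0, 0, -0.985], [0, 0, 0], [0, 0, 0], [0, 0, 0], [0, 0, 0], [0, 0, 0], [0, 0, 0], [0, 0, 0]]' --fingers '[0.05, 0.05, 0.05, 0.05, 0.05, 0.05, 0.05, 0.05, 0.05, 0.05]' --squeeze 15

```text
clock: 1.18
tcp_pos: [394.5, 422.8, 292.3]
orientation: [-0.0, 3.142, 0.0]
force: [0.6, 0.5, 1.6]
width: 50.3
grip_force: 0.0
```

move_arm --linear '[[-0.037, -0.012, 0], [-0.037, -0.012, 0], [-0.037, -0.012, 0], [-0.036, -0.012, 0], [0, 0, 0.036], [0, 0, 0.036], [0, 0, 0.036], [0, 0, 0.036], [0, 0, 0.036], [0, 0, 0]]' --rotation '[[0, 0, 0], [0, 0, 0], [0, 0, 0], [0, 0, 0], [0, 0, 0], [0, 0, 0], [0, 0, 0], [0, 0, 0], [0, 0, 0], [0, 0, 0]]' --fingers '[0.05, 0.05, 0.05, 0.05, 0.05, 0.05, 0.05, 0.05, 0.05, 0.05]'

```text
clock: 2.02
tcp_pos: [536.3, 373.6, 104.2]
orientation: [-0.0, -3.129, 0.01]
force: [-1.9, -1.3, -1.4]
width: 50.3
grip_force: 0.0
```

```bash
cat > chk.py <<'E'
from m import *
from scipy.spatial.transform import Rotation as Ro
st=robot.read_state();R=Ro.from_rotvec(st['orientation']).as_matrix()
print('t',round(st['clock'],2),'tcp',st['tcp_pos'].round(1),'y',R[:,1].round(3),'z',R[:,2].round(3),'F',st['force'].round(1),'w',round(st['width'],1),'g',round(st['grip_force'],1),'q',st['q'].round(2))
for n in('scene','side','wrist'):
    s=snap(n);b,_=blobs(s['img'],(45,120,40),(80,255,255),6)
    print(n,[(x,a,onz(s,*x,13,n=='wrist')[:2].round().tolist()) for x,a in b])
E
python3 chk.py
```

```text
t 2.02 tcp [536.3 373.6 104.2] y [ 0.     1.    -0.007] z [-0.012 -0.007 -1.   ] F [-1.9 -1.3 -1.4] w 50.3 g 0.0 q [ 0.49  0.76  1.34  0.    1.05 -1.08]
scene [([406.0, 175.0], 68, [465.0, 276.0]), ([460.1, 177.0], 21, [535.0, 379.0]), ([464.2, 179.7], 6, [546.0, 382.0]), ([379.0, 188.0], 69, [464.0, 200.0]), ([348.0, 328.0], 156, [714.0, -46.0])]
side [([243.4, 204.8], 27, [539.0, 374.0]), ([239.7, 228.6], 35, [464.0, 277.0]), ([322.4, 227.0], 7, [650.0, 124.0]), ([254.3, 241.0], 40, [464.0, 201.0]), ([380.8, 242.7], 32, [727.0, -39.0])]
wrist [([123.0, 121.3], 23, [452.0, 268.0]), ([24.7, 136.5], 15, [452.0, 189.0]), ([18.0, 151.5], 8, [461.0, 181.0])]
```

move_arm --linear '[[0, 0, 0], [0, 0, 0.02], [0, 0, 0.019], [0, 0, 0], [0, 0, 0], [0, 0, 0], [0, 0, 0], [0, 0, 0], [0, 0, 0], [0, 0, 0]]' --rotation '[[0, 0, 0], [0, 0, 0], [0, 0, 0], [0, 0, 0], [0, 0, 0], [0, 0, 0], [0, 0, 0], [0, 0, 0], [0, 0, 0], [0, 0, 0]]' --fingers '[0.05, 0.05, 0.05, 0.05, 0.015, 0.015, 0.015, 0.015, 0.015, 0.015]'

```text
clock: 3.0
tcp_pos: [540.5, 376.1, 74.7]
orientation: [-0.0, 3.139, 0.002]
force: [-0.2, -0.1, 6.6]
width: 25.3
grip_force: 15.0
```

```bash
python3 chk.py
```

```text
t 3.0 tcp [540.5 376.1  74.7] y [-0.     1.     0.001] z [ 0.002  0.001 -1.   ] F [-0.2 -0.1  6.6] w 25.3 g 15.0 q [ 0.49  0.8   1.36  0.    0.98 -1.08]
scene [([405.9, 175.0], 67, [464.0, 276.0]), ([379.0, 188.2], 73, [464.0, 200.0]), ([348.1, 328.0], 155, [714.0, -46.0])]
side [([240.9, 204.4], 7, [534.0, 381.0]), ([239.7, 228.6], 35, [464.0, 277.0]), ([254.3, 241.0], 40, [464.0, 201.0]), ([380.8, 242.6], 30, [727.0, -38.0])]
wrist [([78.7, 124.0], 57, [455.0, 265.0]), ([295.8, 300.0], 8, [539.0, 367.0]), ([311.2, 301.2], 6, [540.0, 374.0]), ([341.8, 301.2], 11, [540.0, 388.0]), ([302.6, 301.8], 9, [540.0, 370.0]), ([317.9, 309.9], 176, [544.0, 377.0]), ([290.7, 306.1], 7, [543.0, 364.0]), ([313.6, 307.2], 11, [543.0, 375.0]), ([338.0, 306.5], 8, [543.0, 386.0])]
```

move_arm --linear '[[0, 0, -0.03], [0, 0, -0.03], [0.0099, -0.0391, 0], [0.0099, -0.0391, 0], [0.0099, -0.0391, 0], [0.0099, -0.0391, 0], [0.0099, -0.0391, 0], [0.0099, -0.0391, 0], [0.0099, -0.0391, 0], [0.0099, -0.0391, 0]]' --rotation '[[0, 0, 0], [0, 0, 0], [0, 0, 0], [0, 0, 0], [0, 0, 0], [0, 0, 0], [0, 0, 0], [0, 0, 0], [0, 0, 0], [0, 0, 0]]' --fingers '[0.015, 0.015, 0.015, 0.015, 0.015, 0.015, 0.015, 0.015, 0.015, 0.015]'

```text
clock: 3.98
tcp_pos: [460.0, 61.3, 133.6]
orientation: [-0.001, 3.141, 0.0]
force: [0.2, -1.1, 0.1]
width: 25.0
grip_force: 15.0
```

move_arm --linear '[[0.0099, -0.0391, 0], [0, 0, 0], [0, 0, 0.017], [0, 0, 0.017], [0, 0, 0], [0, 0, 0], [0, 0, 0], [0, 0, 0], [0, 0, -0.02], [0, 0, -0.02]]' --rotation '[[0, 0, 0], [0, 0, 0], [0, 0, 0], [0, 0, 0], [0, 0, 0], [0, 0, 0], [0, 0, 0], [0, 0, 0], [0, 0, 0], [0, 0, 0]]' --fingers '[0.015, 0.015, 0.015, 0.015, 0.015, 0.045, 0.045, 0.045, 0.045, 0.045]'

```text
clock: 4.82
tcp_pos: [450.4, 24.1, 139.7]
orientation: [0.001, -3.14, -0.0]
force: [0.1, -0.9, 0.1]
width: 44.8
grip_force: 0.0
```

```bash
python3 chk.py
```

```text
t 4.82 tcp [450.4  24.1 139.7] y [-0.001  1.     0.   ] z [-0.002  0.    -1.   ] F [ 0.1 -0.9  0.1] w 44.8 g 0.0 q [-0.12  0.41  1.92  0.    0.81 -1.69]
scene [([406.0, 175.1], 69, [465.0, 276.0]), ([379.0, 188.3], 74, [464.0, 200.0]), ([312.2, 218.8], 37, [459.0, 26.0]), ([348.0, 328.0], 158, [714.0, -46.0])]
side [([320.7, 226.3], 34, [649.0, 130.0]), ([239.6, 228.6], 35, [464.0, 277.0]), ([254.4, 240.9], 38, [465.0, 201.0]), ([380.8, 242.9], 30, [726.0, -39.0]), ([291.2, 271.3], 52, [467.0, 31.0])]
wrist [([628.0, 266.3], 389, [466.0, 285.0]), ([571.7, 263.5], 22, [461.0, 215.0]), ([560.6, 281.1], 53, [475.0, 208.0])]
```

move_arm --linear '[[-0.0027, 0.0353, 0], [-0.0027, 0.0353, 0], [-0.0027, 0.0353, 0], [-0.0027, 0.0353, 0], [-0.0025, 0.0355, 0], [0, 0, 0], [0, 0, 0.032], [0, 0, 0.032], [0, 0, 0], [0, 0, 0]]' --rotation '[[0, 0, 0], [0, 0, 0], [0, 0, 0], [0, 0, 0], [0, 0, 0], [0, 0, 0], [0, 0, 0], [0, 0, 0], [0, 0, 0], [0, 0, 0]]' --fingers '[0.045, 0.045, 0.045, 0.045, 0.045, 0.045, 0.045, 0.045, 0.045, 0.045]'

```text
clock: 5.8
tcp_pos: [463.0, 200.3, 73.9]
orientation: [0.001, -3.138, 0.002]
force: [-0.4, 0.4, -0.1]
width: 45.1
grip_force: 0.0
```

move_arm --linear '[[0, 0, 0], [0, 0, 0], [0, 0, 0], [0, 0, 0], [0, 0, -0.03], [0, 0, -0.03], [0, 0, 0], [0, 0, 0], [0, 0, 0], [0, 0, 0]]' --rotation '[[0, 0, 0], [0, 0, 0], [0, 0, 0], [0, 0, 0], [0, 0, 0], [0, 0, 0], [0, 0, 0], [0, 0, 0], [0, 0, 0], [0, 0, 0]]' --fingers '[0.015, 0.015, 0.015, 0.015, 0.015, 0.015, 0.015, 0.015, 0.015, 0.015]'

```text
clock: 6.63
tcp_pos: [463.5, 200.3, 134.5]
orientation: [-0.0, -3.14, 0.0]
force: [1.0, 0.1, -1.0]
width: 25.0
grip_force: 15.0
```

```bash
python3 chk.py
```

```text
t 6.63 tcp [463.5 200.3 134.5] y [ 0.  1. -0.] z [-0.001 -0.    -1.   ] F [ 1.   0.1 -1. ] w 25.0 g 15.0 q [ 0.26  0.49  1.78  0.    0.87 -1.31]
scene [([406.6, 173.9], 46, [463.0, 279.0]), ([312.6, 219.2], 77, [460.0, 26.0]), ([348.1, 328.0], 155, [714.0, -46.0])]
side [([249.2, 224.8], 12, [495.0, 274.0]), ([321.2, 226.2], 21, [650.0, 130.0]), ([239.7, 228.9], 39, [463.0, 276.0]), ([380.8, 242.6], 30, [727.0, -38.0]), ([291.3, 271.1], 54, [467.0, 31.0])]
wrist [([54.5, 262.4], 33, [467.0, 8.0]), ([68.6, 274.3], 7, [476.0, 20.0]), ([300.7, 311.8], 19, [498.0, 190.0]), ([313.3, 311.6], 11, [498.0, 198.0]), ([331.2, 311.7], 23, [498.0, 209.0])]
```

move_arm --linear '[[0.0023, -0.0376, 0], [0.0023, -0.0376, 0], [0.0023, -0.0376, 0], [0.0023, -0.0376, 0], [0.0023, -0.0376, 0], [0.0023, -0.0375, 0], [0, 0, 0], [0, 0, 0.018], [0, 0, 0.018], [0, 0, 0]]' --rotation '[[0, 0, 0], [0, 0, 0], [0, 0, 0], [0, 0, 0], [0, 0, 0], [0, 0, 0], [0, 0, 0], [0, 0, 0], [0, 0, 0], [0, 0, 0]]' --fingers '[0.015, 0.015, 0.015, 0.015, 0.015, 0.015, 0.015, 0.015, 0.015, 0.015]'

```text
clock: 7.62
tcp_pos: [448.7, -24.8, 96.7]
orientation: [-0.001, -3.136, -0.002]
force: [-1.2, 0.9, -0.9]
width: 25.3
grip_force: 15.0
```

move_arm --linear '[[0, 0, 0], [0, 0, 0], [0, 0, 0], [0, 0, -0.02], [0, 0, -0.02], [-0.0023, 0.0376, 0], [-0.0023, 0.0376, 0], [-0.0023, 0.0376, 0], [-0.0023, 0.0376, 0], [-0.0023, 0.0376, 0]]' --rotation '[[0, 0, 0], [0, 0, 0], [0, 0, 0], [0, 0, 0], [0, 0, 0], [0, 0, 0], [0, 0, 0], [0, 0, 0], [0, 0, 0], [0, 0, 0]]' --fingers '[0.045, 0.045, 0.045, 0.045, 0.045, 0.045, 0.045, 0.045, 0.045, 0.045]'

```text
clock: 8.45
tcp_pos: [461.8, 165.1, 140.3]
orientation: [-0.0, 3.14, 0.001]
force: [0.5, -0.9, 0.5]
width: 45.0
grip_force: 0.0
```

```bash
python3 chk.py
```

```text
t 8.45 tcp [461.8 165.1 140.3] y [-0.  1.  0.] z [ 0.002  0.    -1.   ] F [ 0.5 -0.9  0.5] w 45.0 g 0.0 q [ 0.19  0.46  1.82  0.    0.86 -1.38]
scene [([406.2, 174.1], 52, [463.0, 278.0]), ([312.8, 219.1], 76, [460.0, 27.0]), ([292.6, 225.6], 76, [452.0, -19.0]), ([348.1, 327.9], 156, [714.0, -46.0])]
side [([321.6, 224.6], 16, [656.0, 135.0]), ([239.8, 229.2], 32, [463.0, 274.0]), ([317.9, 227.9], 9, [638.0, 130.0]), ([380.9, 242.7], 29, [727.0, -39.0]), ([291.2, 271.2], 56, [467.0, 31.0]), ([299.6, 281.5], 64, [460.0, -14.0])]
wrist [([47.5, 252.6], 141, [462.0, -35.0]), ([99.7, 267.8], 158, [472.0, 14.0]), ([498.4, 263.3], 23, [467.0, 291.0])]
```

move_arm --linear '[[-0.0006, 0.0378, 0], [-0.0006, 0.0378, 0], [-0.0006, 0.0378, 0], [0, 0, 0], [0, 0, 0.032], [0, 0, 0.032], [0, 0, 0], [0, 0, 0], [0, 0, 0], [0, 0, 0]]' --rotation '[[0, 0, 0], [0, 0, 0], [0, 0, 0], [0, 0, 0], [0, 0, 0], [0, 0, 0], [0, 0, 0], [0, 0, 0], [0, 0, 0], [0, 0, 0]]' --fingers '[0.045, 0.045, 0.045, 0.045, 0.045, 0.045, 0.045, 0.015, 0.015, 0.015]'

```text
clock: 9.43
tcp_pos: [464.6, 276.2, 77.2]
orientation: [0.001, 3.139, 0.002]
force: [0.0, 0.1, 0.6]
width: 29.5
grip_force: 0.0
```

move_arm --linear '[[0, 0, 0], [0, 0, -0.03], [0, 0, -0.03], [-0.0045, -0.0392, 0], [-0.0045, -0.0392, 0], [-0.0045, -0.0392, 0], [-0.0045, -0.0392, 0], [-0.0045, -0.0392, 0], [-0.0045, -0.0392, 0], [-0.0045, -0.0392, 0]]' --rotation '[[0, 0, 0], [0, 0, 0], [0, 0, 0], [0, 0, 0], [0, 0, 0], [0, 0, 0], [0, 0, 0], [0, 0, 0], [0, 0, 0], [0, 0, 0]]' --fingers '[0.015, 0.015, 0.015, 0.015, 0.015, 0.015, 0.015, 0.015, 0.015, 0.015]'

```text
clock: 10.27
tcp_pos: [495.2, -0.0, 136.5]
orientation: [-0.0, 3.139, -0.0]
force: [1.1, 0.0, -0.0]
width: 25.2
grip_force: 15.0
```

```bash
python3 chk.py
```

```text
t 10.27 tcp [495.2  -0.  136.5] y [-0.  1. -0.] z [ 0.002 -0.    -1.   ] F [ 1.1  0.  -0. ] w 25.2 g 15.0 q [-0.15  0.48  1.81  0.    0.86 -1.73]
scene [([290.5, 225.0], 34, [448.0, -22.0]), ([348.1, 328.0], 159, [714.0, -46.0])]
side [([380.6, 242.7], 30, [726.0, -38.0]), ([305.8, 255.9], 28, [534.0, 54.0]), ([291.3, 271.0], 59, [468.0, 31.0]), ([299.6, 281.5], 67, [460.0, -14.0])]
wrist [([280.1, 183.9], 16, [450.0, -24.0]), ([274.0, 189.5], 12, [454.0, -28.0]), ([371.6, 215.9], 268, [470.0, 30.0]), ([353.7, 223.7], 6, [475.0, 19.0]), ([317.3, 297.2], 1616, [522.0, -3.0])]
```

move_arm --linear '[[0, 0, 0], [0, 0, 0.018], [0, 0, 0.018], [0, 0, 0], [0, 0, 0], [0, 0, 0], [0, 0, 0], [0, 0, -0.03], [0, 0, -0.03], [0, 0, -0.031]]' --rotation '[[0, 0, 0], [0, 0, 0], [0, 0, 0], [0, 0, 0], [0, 0, 0], [0, 0, 0], [0, 0, 0], [0, 0, 0], [0, 0, 0], [0, 0, 0]]' --fingers '[0.015, 0.015, 0.015, 0.015, 0.045, 0.045, 0.045, 0.045, 0.045, 0.045]'

```text
clock: 11.25
tcp_pos: [494.8, 2.3, 191.8]
orientation: [0.001, -3.141, -0.0]
force: [-0.4, -0.3, -0.6]
width: 45.0
grip_force: 0.0
```

move_arm --linear '[[0, 0, -0.04], [0, 0, -0.03], [0, 0, 0], [0, 0, 0], [0, 0, 0], [0, 0, 0], [0, 0, 0], [0, 0, 0], [0, 0, 0], [0, 0, 0]]' --rotation '[[0, 0, 0], [0, 0, 0], [0, 0, 0], [0, 0, 0], [0, 0, 0], [0, 0, 0], [0, 0, 0], [0, 0, 0], [0, 0, 0], [0, 0, 0]]' --fingers '[0.045, 0.0, 0.0, 0.0, 0.0, 0.0, 0.0, 0.0, 0.0, 0.0]'

```text
clock: 12.08
tcp_pos: [495.0, 2.0, 259.7]
orientation: [-0.0, -3.141, -0.0]
force: [0.4, 0.6, -0.5]
width: 0.4
grip_force: 0.0
```

```bash
python3 chk.py; python3 - <<'E'
from m import *
A=snap('scene');B=snap('side')
print('tri tabs etc')
for n,s in(('a',A),('b',B)):
    b,_=blobs(s['img'],(3,150,110),(14,255,255),4);print(b)
W=snap('wrist')
def crop(s,x0,y0,x1,y1,w,h): return cv2.resize(s['img'][y0:y1,x0:x1],(w,h),interpolation=2)
m=np.hstack([crop(A,250,140,450,290,400,300),crop(B,240,170,400,290,400,300)])
cv2.imwrite('pics/c3.png',np.vstack([m,cv2.copyMakeBorder(crop(W,0,0,640,480,400,300),0,0,0,400,0)])[:,:,::-1])
E
```

```text
t 12.08 tcp [495.    2.  259.7] y [0. 1. 0.] z [-0.001  0.    -1.   ] F [ 0.4  0.6 -0.5] w 0.4 g 0.0 q [-0.15  0.32  1.66  0.    1.17 -1.72]
scene [([311.0, 219.0], 29, [458.0, 24.0]), ([292.0, 224.0], 30, [448.0, -18.0]), ([312.2, 234.5], 64, [494.0, 5.0]), ([348.1, 328.0], 155, [714.0, -46.0])]
side [([320.6, 226.9], 14, [647.0, 128.0]), ([380.7, 242.7], 31, [726.0, -38.0]), ([291.2, 271.0], 57, [467.0, 32.0]), ([305.8, 271.4], 58, [495.0, 5.0]), ([299.8, 281.4], 67, [460.0, -14.0])]
wrist []
tri tabs etc
[([621.2, 14.4], 5), ([630.8, 174.1], 49), ([593.8, 205.2], 6), ([587.0, 214.4], 29), ([403.4, 227.7], 111), ([583.8, 261.1], 42), ([229.6, 279.8], 73), ([616.2, 280.6], 46), ([634.8, 291.5], 8), ([244.8, 297.4], 5)]
[([260.0, 160.4], 5), ([355.0, 317.8], 8), ([470.9, 339.4], 7), ([421.8, 355.4], 12)]
```

View pics/c3.png

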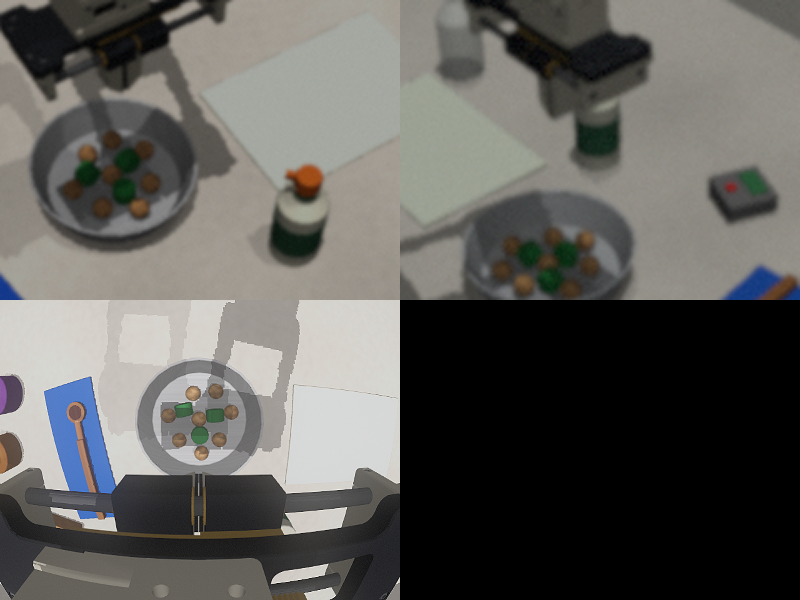

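The view shows the three tablets among the balls in the bowl and an empty board. Next is the nozzle at about (638,125).

move_arm --linear '[[-0.0286, 0.0246, 0], [-0.0286, 0.0246, 0], [-0.0286, 0.0246, 0], [-0.0286, 0.0246, 0], [-0.0286, 0.0246, 0], [0, 0, 0], [0, 0, 0.02], [0, 0, 0.02], [0, 0, 0.01], [0, 0, 0]]' --rotation '[[0, 0, 0], [0, 0, 0], [0, 0, 0], [0, 0, 0], [0, 0, 0], [0, 0, 0], [0, 0, 0], [0, 0, 0], [0, 0, 0], [0, 0, 0]]' --fingers '[0, 0, 0, 0, 0, 0, 0, 0, 0, 0]'

```text
clock: 13.22
tcp_pos: [636.8, 124.8, 207.3]
orientation: [0.0, -3.136, 0.001]
force: [-0.5, -0.2, 0.3]
width: 0.3
grip_force: 0.0
```

```bash
python3 - <<'E'
from m import *
W=snap('wrist');B=snap('side');A=snap('scene')
print(robot.read_state()['tcp_pos'],robot.read_state()['force'])
for n,s in(('scene',A),('side',B),('wrist',W)):
    b,_=blobs(s['img'],(3,150,90),(14,255,255),15);print(n,b)
    for z in(125,130):print(proj(s,(638,125,z),n=='wrist'))
def crop(s,x0,y0,x1,y1,w,h): return cv2.resize(s['img'][y0:y1,x0:x1],(w,h),interpolation=2)
cv2.imwrite('pics/c4.png',np.hstack([crop(A,340,160,460,280,400,400),crop(W,200,200,440,440,400,400)])[:,:,::-1])
E
```

```text
[638.5086436  124.84257286 211.46919857] [-0.13339225  0.50098921  0.94425614]
scene [([600.5, 234.3], 429), ([244.6, 299.6], 404), ([141.2, 334.0], 399), ([149.0, 394.1], 234)]
(np.float64(404.85526201298126), np.float64(228.0222230278172))
(np.float64(405.2175601027386), np.float64(226.5110439516296))
side [([373.9, 301.0], 120), ([472.3, 337.9], 91), ([429.6, 354.2], 210)]
(np.float64(318.0010336113921), np.float64(196.33976899315843))
(np.float64(317.95505170051274), np.float64(194.82263240855326))
wrist [([295.7, 258.9], 204), ([316.5, 270.9], 437), ([317.4, 302.3], 18)]
(np.float64(316.96459386828064), np.float64(288.1854754397585))
(np.float64(316.95253596336863), np.float64(292.05466770478637))
```

View pics/c4.png

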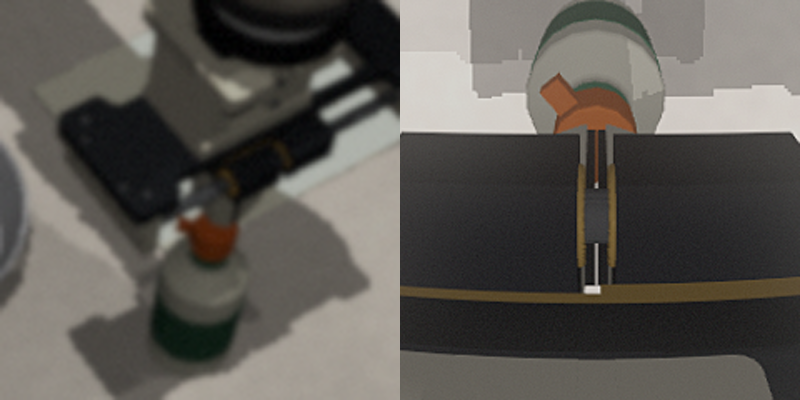

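The fingertips are centred over the orange cap, at wrist (317,271). I'll press in small steps and watch the force.

move_arm --linear '[[0, 0, 0.005], [0, 0, 0.004], [0, 0, 0.002], [0, 0, 0.002], [0, 0, 0.001], [0, 0, 0.001], [0, 0, 0.001], [0, 0, 0.001], [0, 0, 0], [0, 0, 0]]' --rotation '[[0, 0, 0], [0, 0, 0], [0, 0, 0], [0, 0, 0], [0, 0, 0], [0, 0, 0], [0, 0, 0], [0, 0, 0], [0, 0, 0], [0, 0, 0]]' --fingers '[0, 0, 0, 0, 0, 0, 0, 0, 0, 0]'

```text
clock: 14.2
tcp_pos: [638.0, 125.0, 193.4]
orientation: [-0.0, 3.142, 0.0]
force: [-1.9, 0.6, 3.4]
width: 0.3
grip_force: 1.2
```

move_arm --linear '[[0, 0, 0.001], [0, 0, 0.001], [0, 0, 0.001], [0, 0, 0.001], [0, 0, 0], [0, 0, 0], [0, 0, 0], [0, 0, 0], [0, 0, 0], [0, 0, 0]]' --rotation '[[0, 0, 0], [0, 0, 0], [0, 0, 0], [0, 0, 0], [0, 0, 0], [0, 0, 0], [0, 0, 0], [0, 0, 0], [0, 0, 0], [0, 0, 0]]' --fingers '[0, 0, 0, 0, 0, 0, 0, 0, 0, 0]'

```text
clock: 15.03
tcp_pos: [638.1, 125.0, 189.3]
orientation: [-0.0, 3.141, 0.0]
force: [-1.6, -1.4, 4.3]
width: 0.5
grip_force: 2.5
```

move_arm --linear '[[0, 0, 0.001], [0, 0, 0.001], [0, 0, 0.001], [0, 0, 0], [0, 0, 0], [0, 0, 0], [0, 0, 0], [0, 0, 0], [0, 0, 0], [0, 0, 0]]' --rotation '[[0, 0, 0], [0, 0, 0], [0, 0, 0], [0, 0, 0], [0, 0, 0], [0, 0, 0], [0, 0, 0], [0, 0, 0], [0, 0, 0], [0, 0, 0]]' --fingers '[0, 0, 0, 0, 0, 0, 0, 0, 0, 0]'

```text
clock: 15.87
tcp_pos: [638.1, 125.0, 188.5]
orientation: [-0.0, 3.14, 0.0]
force: [-6.7, -0.9, 17.2]
width: 0.5
grip_force: 8.3
```

The force rises sharply to 17 N at 188.5, which is 7 mm or more below first contact, so the press is complete and was held. I'll release it and go to the jar.

move_arm --linear '[[0, 0, -0.021], [0, 0, -0.021], [0, 0, -0.021], [0, 0, 0], [0.0081, -0.0364, 0], [0.0081, -0.0364, 0], [0.0081, -0.0364, 0], [0.0081, -0.0364, 0], [0.0081, -0.0364, 0], [0.0081, -0.0364, 0]]' --rotation '[[0, 0, 0], [0, 0, 0], [0, 0, 0], [0, 0, 0], [0, 0, 0], [0, 0, 0], [0, 0, 0], [0, 0, 0], [0, 0, 0], [0, 0, 0]]' --fingers '[0, 0, 0, 0, 0, 0, 0.03, 0.075, 0.075, 0.075]'

```text
clock: 16.7
tcp_pos: [588.8, -94.9, 248.0]
orientation: [0.001, -3.141, -0.001]
force: [0.7, 0.1, -0.4]
width: 22.7
grip_force: 0.0
```

move_arm --linear '[[0.0081, -0.0364, 0], [0.0081, -0.0364, 0], [0.0081, -0.0364, 0], [0.0081, -0.0364, 0], [0.0081, -0.0363, 0], [0.0081, -0.0363, 0], [0.0081, -0.0363, 0], [0.0081, -0.0363, 0], [0, 0, 0], [0, 0, 0]]' --rotation '[[0, 0, 0], [0, 0, 0], [0, 0, 0], [0, 0, 0], [0, 0, 0], [0, 0, 0], [0, 0, 0], [0, 0, 0], [0, 0, 0], [0, 0, 0]]' --fingers '[0.075, 0.075, 0.075, 0.075, 0.075, 0.075, 0.075, 0.075, 0.075, 0.075]'

```text
clock: 17.53
tcp_pos: [523.7, -386.2, 247.3]
orientation: [-0.006, -3.141, -0.002]
force: [0.3, 1.0, -0.3]
width: 74.9
grip_force: 0.0
```

```bash
python3 - <<'E'
from m import *
W=snap('wrist');A=snap('scene');B=snap('side');st=robot.read_state();print(st['tcp_pos'],st['force'],st['q'].round(3))
P=(524.5,-384,82);print([proj(W,P,True)]+[proj(W,(P[0]+24.5*np.cos(a),P[1]+24.5*np.sin(a),82),True) for a in np.arange(4)*np.pi/2])
for z in (55,72,82): print('mat/jar',)
cv2.imwrite('pics/w5.png',W['img'][:,:,::-1])
# spoon pts
h=onz(A,100+355/3,250+47/3,12);t=onz(A,100+513/3,250+252/3,14);print('spoon head,tail scene',h,t)
b,m=blobs(B['img'],(0,100,30),(18,255,255),5);l=cv2.connectedComponents(m)[1];c=l[305,367]
ys,xs=np.nonzero(l==c);Q=np.array([onz(B,x,y,12)[:2] for x,y in zip(xs,ys)]);hd=Q[Q[:,0]<Q[:,0].min()+36];print('side head',hd.mean(0),hd.min(0),'tail',Q[Q[:,0]>Q[:,0].max()-8].mean(0),Q[:,0].max())
import json
f=json.load(open('q.json')) if __import__('os').path.exists('q.json') else []
E
```

```text
[ 525.01650097 -383.08643976  248.40714404] [ 0.16350251 -0.40787562 -0.04609892] [-7.480e-01  6.070e-01  1.210e+00  1.000e-03  1.326e+00 -2.320e+00]
[(np.float64(319.43151178953286), np.float64(242.2770367913766)), (np.float64(319.54918601996), np.float64(274.2526666046219)), (np.float64(353.4438883926188), np.float64(242.08379339495986)), (np.float64(319.2973389963182), np.float64(208.68002164287773)), (np.float64(285.38455760329856), np.float64(242.4519050425552))]
mat/jar
mat/jar
mat/jar
spoon head,tail scene [ 459.07489391 -198.79444411   12.        ] [ 648.37326345 -177.31725701   14.        ]
side head [ 454.36949521 -201.35088033] [ 437.62716951 -216.07121828] tail [ 642.75655308 -175.18730864] 646.7814123190012
```

View pics/w5.png

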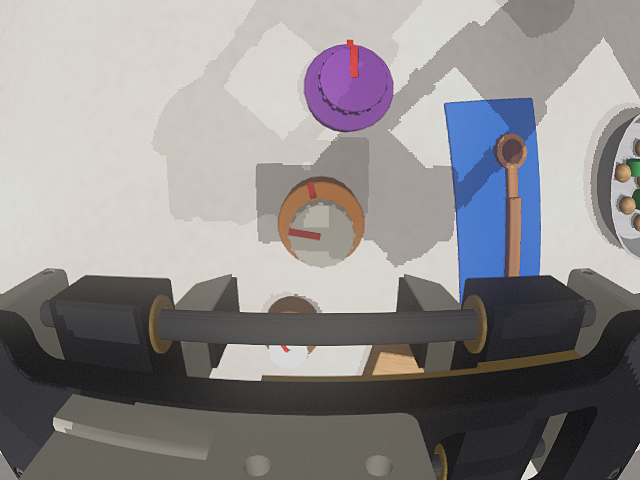

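The wrist view confirms the target jar at (320,235). Its stripe points left and the shoulder mark points up, so it needs about 80° clockwise. The cap is centred between the fingers. I'll descend and grip it.

move_arm --linear '[[0.0025, 0, 0.03], [0, 0, 0.03], [0, 0, 0.03], [0, 0, 0.02], [0, 0, 0.012], [0, 0, 0], [0, 0, 0], [0, 0, 0], [0, 0, 0], [0, 0, 0]]' --rotation '[[0, 0, 0], [0, 0, 0], [0, 0, 0], [0, 0, 0], [0, 0, 0], [0, 0, 0], [0, 0, 0], [0, 0, 0], [0, 0, 0], [0, 0, 0]]' --fingers '[0.075, 0.075, 0.075, 0.075, 0.075, 0.075, 0.04, 0.04, 0.04, 0.04]' --squeeze 25

```text
clock: 18.52
tcp_pos: [522.8, -384.6, 128.8]
orientation: [-0.0, 3.14, -0.003]
force: [-0.4, 1.3, 0.1]
width: 52.9
grip_force: 0.0
```

```bash
python3 -c "
from bench import robot
s=robot.read_state();print({k:s[k] for k in('tcp_pos','force','torque','width','grip_force')})"
```

```text
{'tcp_pos': array([ 522.7665787 , -384.55022011,  128.78805648]), 'force': array([-0.39887326,  1.31997209,  0.07195901]), 'torque': array([ 0.01763205, -0.00859494,  0.04032118]), 'width': 52.86843676347513, 'grip_force': 0.0}
```

move_arm --linear '[[0, 0, 0], [0, 0, 0], [0, 0, 0], [0, 0, 0], [0, 0, 0], [0, 0, 0], [0, 0, 0], [0, 0, 0], [0, 0, 0], [0, 0, 0]]' --rotation '[[0, 0, 0], [0, 0, 0], [0, 0, 1], [0, 0, 1], [0, 0, 1], [0, 0, 1], [0, 0, 1], [0, 0, 1], [0, 0, 1], [0, 0, 1]]' --fingers '[0.04, 0.04, 0.04, 0.04, 0.04, 0.04, 0.04, 0.04, 0.04, 0.04]'

```text
clock: 19.35
tcp_pos: [522.4, -384.1, 128.4]
orientation: [1.08, 2.949, 0.0]
force: [-1.3, 1.5, 5.0]
width: 46.3
grip_force: 25.0
```

```bash
cat > st.py <<'E'
from bench import robot
from scipy.spatial.transform import Rotation as Ro
s=robot.read_state();print({k:s[k].round(2) if hasattr(s[k],'round') else s[k] for k in('clock','tcp_pos','q','force','torque','width','grip_force')});print(Ro.from_rotvec(s['orientation']).as_matrix().round(3).tolist())
E
python3 st.py
```

```text
{'clock': 19.35, 'tcp_pos': array([ 522.38, -384.09,  128.43]), 'q': array([-0.75,  0.72,  1.35,  0.  ,  1.07, -1.62]), 'force': array([-1.27,  1.47,  5.05]), 'torque': array([ 0.35,  0.18, -0.02]), 'width': 46.308878471837254, 'grip_force': 24.995833933353424}
[[-0.763, 0.646, 0.001], [0.646, 0.763, -0.0], [-0.001, 0.0, -1.0]]
```

move_arm --linear '[[0, 0, 0], [0, 0, 0], [0, 0, 0], [0, 0, 0], [0, 0, 0], [0, 0, 0], [0, 0, 0], [0, 0, 0], [0, 0, 0], [0, 0, 0]]' --rotation '[[0, 0, 1], [0, 0, 1], [0, 0, 1], [0, 0, 1], [0, 0, 1], [0, 0, 1], [0, 0, 1], [0, 0, 0.5], [0, 0, 0], [0, 0, 0]]' --fingers '[0.04, 0.04, 0.04, 0.04, 0.04, 0.04, 0.04, 0.04, 0.04, 0.04]'

```text
clock: 20.18
tcp_pos: [521.9, -385.5, 128.4]
orientation: [1.962, 2.451, -0.003]
force: [-2.8, -3.9, 4.5]
width: 46.9
grip_force: 25.0
```

```bash
python3 st.py
```

```text
{'clock': 20.1833, 'tcp_pos': array([ 521.94, -385.5 ,  128.43]), 'q': array([-0.75,  0.72,  1.35, -0.  ,  1.07, -0.97]), 'force': array([-2.77, -3.91,  4.51]), 'torque': array([-0.75,  0.71,  0.74]), 'width': 46.85202504055175, 'grip_force': 25.00063329935074}
[[-0.219, 0.976, 0.0], [0.976, 0.219, -0.003], [-0.003, -0.0, -1.0]]
```

move_arm --linear '[[0, 0, 0], [0, 0, 0], [0, 0, 0], [0, 0, 0], [0, 0, 0], [0, 0, 0], [0, 0, 0], [0, 0, 0], [0, 0, 0], [0, 0, 0]]' --rotation '[[0, 0, 0.5], [0, 0, 0.5], [0, 0, 0.5], [0, 0, 0.5], [0, 0, 0.5], [0, 0, 0.5], [0, 0, 0], [0, 0, 0], [0, 0, 0], [0, 0, 0]]' --fingers '[0.04, 0.04, 0.04, 0.04, 0.04, 0.04, 0.04, 0.04, 0.04, 0.04]'

```text
clock: 21.02
tcp_pos: [521.4, -385.5, 128.2]
orientation: [2.266, 2.175, -0.004]
force: [-5.2, -3.9, 4.6]
width: 46.2
grip_force: 25.0
```

```bash
python3 st.py
```

```text
{'clock': 21.0167, 'tcp_pos': array([ 521.36, -385.53,  128.19]), 'q': array([-0.75,  0.72,  1.35, -0.  ,  1.07, -0.71]), 'force': array([-5.17, -3.89,  4.64]), 'torque': array([-0.78,  1.06,  0.77]), 'width': 46.20229599319916, 'grip_force': 25.000503659248352}
[[0.041, 0.999, -0.001], [0.999, -0.041, -0.003], [-0.003, -0.001, -1.0]]
```

move_arm --linear '[[0, 0, 0], [0, 0, 0], [0, 0, 0], [0, 0, -0.03], [0, 0, -0.03], [0, 0, -0.03], [0, 0, -0.03], [0, 0, 0], [0, 0, 0], [0, 0, 0]]' --rotation '[[0, 0, 0], [0, 0, 0], [0, 0, 0], [0, 0, 0], [0, 0, 0], [0, 0, 0], [0, 0, 0], [0, 0, 0], [0, 0, 0], [0, 0, 0]]' --fingers '[0.075, 0.075, 0.075, 0.075, 0.075, 0.075, 0.075, 0.075, 0.075, 0.075]'

```text
clock: 21.85
tcp_pos: [522.1, -383.6, 246.3]
orientation: [-2.268, -2.172, -0.001]
force: [-0.0, 0.4, -0.4]
width: 74.7
grip_force: 0.0
```

```bash
python3 st.py; python3 - <<'E'
from h import *
from scipy.optimize import least_squares
s=robot.read_state()
D=[(.3426,1.5247,1.2754,np.hypot(133.75,507.46),291.7),(.607,1.210,1.326,np.hypot(525.0,383.1),248.4),(.41,1.92,.81,451.1,139.7),(.49,1.78,.87,504.9,134.5),(.32,1.66,1.17,495,259.7),(.72,1.35,1.07,np.hypot(521.4,385.5),128.2),(.8,1.36,.98,658.5,74.7),tuple(s['q'][[1,2,4]])+(np.hypot(*s['tcp_pos'][:2]),s['tcp_pos'][2])]
D=np.array(D)
def f(p):
    c,h,L2,L3,g=p
    r=c+L2*np.sin(D[:,0])+L3*np.sin(D[:,0]+D[:,1]+g)-D[:,3];z=h+L2*np.cos(D[:,0])+L3*np.cos(D[:,0]+D[:,1]+g)-D[:,4];return np.r_[r,z]
R=least_squares(f,[0,0,400,400,0]);print(R.x.round(2),R.fun.round(1))
W=snap('wrist','w6f.png');cv2.imwrite('pics/w6.png',cv2.resize(W['img'][120:360,160:480],(640,480))[:,:,::-1])
E
```

```text
{'clock': 21.85, 'tcp_pos': array([ 522.08, -383.65,  246.34]), 'q': array([-0.75,  0.61,  1.22,  0.  ,  1.32, -0.71]), 'force': array([-0.  ,  0.41, -0.41]), 'torque': array([-0.09,  0.15, -0.01]), 'width': 74.67578311295556, 'grip_force': 0.0}
[[0.043, 0.999, -0.001], [0.999, -0.043, 0.001], [0.001, -0.001, -1.0]]
[ 4.6800e+00 -3.0200e+01  5.0352e+02  3.8231e+02  1.1000e-01] [-0.2 -0.1  0.3 -0.2 -0.5  1.2 -0.7  0.1  0.2  0.7 -0.8  2.2 -2.5  0.5
 -0.9  0.6]
```

View pics/w6.png

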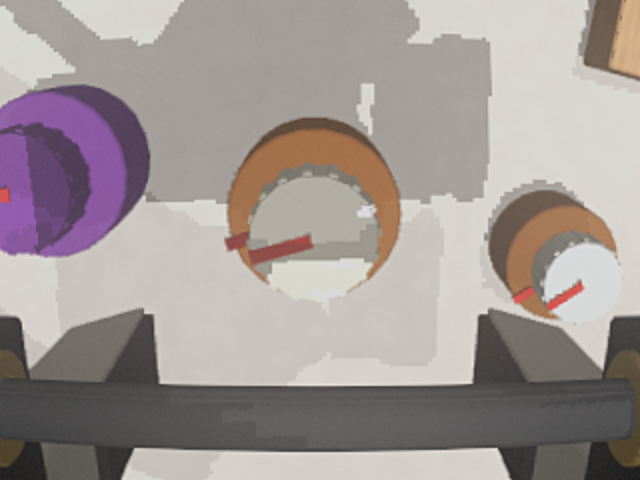

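```bash
python3 - <<'E'
from m import *
W=snap('wrist')
def w(x,y,z): return onz(W,160+x/2,120+y/2,z,True)[:2]
a,b=w(311,240,82),w(250,257,82);print('cap c',w(315,235,82),'stripe',a,b,np.degrees(np.arctan2(*(b-a)[::-1])))
for z in(50,56,60):
    c,d=w(246,238,z),w(227,246,z);print(z,c,d,'dir',np.degrees(np.arctan2(*(d-c)[::-1])),'from axis',[np.degrees(np.arctan2(*((c+d)/2-o)[::-1])).round(1) for o in((524.5,-384),(521,-384),(518,-384))])
h=cv2.cvtColor(W['img'],cv2.COLOR_RGB2HSV);print([(x,a) for x,a in blobs(W['img'],(0,110,60),(6,255,255),10)[0]])
E
```

```text
cap c [ 520.78752545 -380.38367241] stripe [ 519.2825594  -382.16087675] [ 497.09192668 -387.52054452] -166.42149456355097
50 [ 492.60073042 -388.91043699] [ 484.65776761 -391.90688033] dir -159.33126530385556 from axis [np.float64(-169.9), np.float64(-168.8), np.float64(-167.7)]
56 [ 493.26461773 -387.31473284] [ 485.48757858 -390.24858231] dir -159.3312653038559 from axis [np.float64(-172.2), np.float64(-171.4), np.float64(-170.5)]
60 [ 493.70720927 -386.25093007] [ 486.0407859  -389.14305029] dir -159.33126530385607 from axis [np.float64(-173.9), np.float64(-173.2), np.float64(-172.5)]
[([151.6, 218.3], 155), ([278.8, 241.0], 64), ([300.3, 245.1], 193), ([442.7, 268.6], 79), ([422.2, 267.5], 48)]
```

The stripe now lines up with the mark, with the stripe at about -166° and the mark at about -168°. The stop was also felt as a torque plateau of 0.77 N m, so the cap is home. Next is the spoon.

move_arm --linear '[[0.03, 0, 0], [0, 0, 0], [0, 0, 0], [0, 0, 0], [0, 0, 0], [0, 0, 0], [0, 0, 0], [0, 0, 0], [0, 0, 0], [0, 0, 0]]' --rotation '[[0, 0, 1], [0, 0, 1], [0, 0, 1], [0, 0, 1], [0, 0, 1], [0, 0, 1], [0, 0, 1], [0, 0, 1], [0, 0, 1], [0, 0, 1]]' --fingers '[0.05, 0.05, 0.05, 0.05, 0.05, 0.05, 0.05, 0.05, 0.05, 0.05]' --squeeze 40

```text
clock: 22.78
tcp_pos: [523.2, -353.9, 245.4]
orientation: [-2.974, -1.003, 0.002]
force: [0.0, 0.1, 0.3]
width: 49.9
grip_force: 0.0
```

move_arm --linear '[[0, 0, 0], [0, 0, 0], [0, 0, 0], [0, 0, 0], [0, 0, 0], [0, 0, 0], [0.0095, -0.0404, 0], [0.0095, -0.0404, 0], [0.0095, -0.0404, 0], [0.0095, -0.0404, 0]]' --rotation '[[0, 0, 1], [0, 0, 1], [0, 0, 1], [0, 0, 1], [0, 0, 1], [0, 0, 1], [0, 0, 0], [0, 0, 0], [0, 0, 0], [0, 0, 0]]' --fingers '[0.04, 0.04, 0.04, 0.04, 0.04, 0.04, 0.04, 0.04, 0.04, 0.04]'

```text
clock: 23.62
tcp_pos: [539.4, -187.3, 245.6]
orientation: [-3.133, -0.204, 0.004]
force: [1.1, -0.5, -1.1]
width: 39.9
grip_force: 0.0
```

```bash
python3 - <<'E'
from m import *
snap('scene');snap('scene');W=snap('wrist','w7.png')
E
python3 st.py; python3 - <<'E'
from m import *
W=snap('wrist')
for P in((541,-189,16),(457,-200,12),(645,-176,16)):print(proj(W,P,True))
E
```

```text
{'clock': 23.7667, 'tcp_pos': array([ 540.03, -185.99,  246.17]), 'q': array([-0.47,  0.47,  1.46,  0.  ,  1.22,  0.97]), 'force': array([ 0.55, -0.48,  0.48]), 'torque': array([-0.09,  0.14,  0.02]), 'width': 40.0439517336515, 'grip_force': 0.0}
[[0.991, 0.135, -0.002], [0.135, -0.991, 0.002], [-0.002, -0.002, -1.0]]
(np.float64(322.44902378768074), np.float64(218.4763691141327))
(np.float64(321.7068304618464), np.float64(303.73900022665936))
(np.float64(323.8515419262955), np.float64(98.72594040334187))
```

View pics/w7.png

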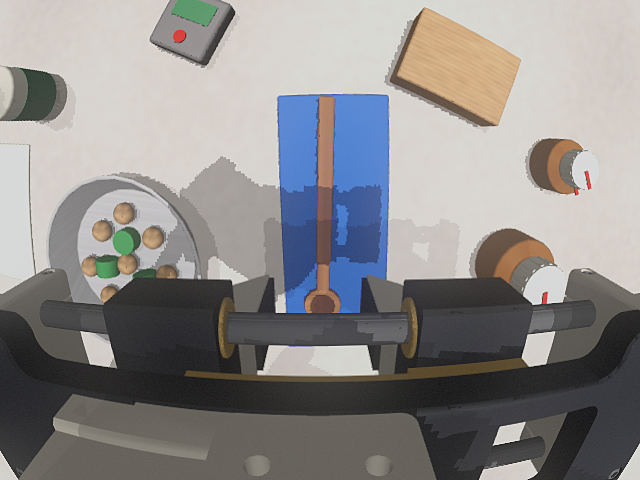

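The wrist view shows the spoon centred between the fingers, with the head at (322,303) and the tail at (326,98). That matches the prediction, so I'll descend.

move_arm --linear '[[0, 0.003, 0], [0, 0, 0.035], [0, 0, 0.035], [0, 0, 0.035], [0, 0, 0.035], [0, 0, 0.01], [0, 0, 0], [0, 0, 0], [0, 0, 0], [0, 0, 0]]' --rotation '[[0, 0, 0], [0, 0, 0], [0, 0, 0], [0, 0, 0], [0, 0, 0], [0, 0, 0], [0, 0, 0], [0, 0, 0], [0, 0, 0], [0, 0, 0]]' --fingers '[0.04, 0.04, 0.04, 0.04, 0.04, 0.04, 0.04, 0.04, 0.04, 0.04]'

```text
clock: 24.65
tcp_pos: [541.6, -192.9, 99.4]
orientation: [3.133, 0.205, 0.006]
force: [0.3, -0.6, -0.3]
width: 40.1
grip_force: 0.0
```

```bash
python3 st.py
```

```text
{'clock': 24.65, 'tcp_pos': array([ 541.62, -192.89,   99.43]), 'q': array([-0.48,  0.64,  1.61,  0.  ,  0.88,  0.96]), 'force': array([ 0.32, -0.58, -0.26]), 'torque': array([-0.05,  0.19,  0.02]), 'width': 40.07646850532464, 'grip_force': 0.0}
[[0.991, 0.13, 0.004], [0.13, -0.991, -0.002], [0.004, 0.002, -1.0]]
```

move_arm --linear '[[0, -0.002, 0.013], [0, 0, 0.013], [0, 0, 0], [0, 0, 0], [0, 0, 0], [0, 0, 0], [0, 0, 0], [0, 0, 0], [0, 0, 0], [0, 0, 0]]' --rotation '[[0, 0, 0], [0, 0, 0], [0, 0, 0], [0, 0, 0], [0, 0, 0], [0, 0, 0], [0, 0, 0], [0, 0, 0], [0, 0, 0], [0, 0, 0]]' --fingers '[0.04, 0.04, 0.04, 0.04, 0, 0, 0, 0, 0, 0]'

```text
clock: 25.48
tcp_pos: [540.4, -190.1, 71.7]
orientation: [3.135, 0.205, 0.001]
force: [-0.7, 1.7, 4.8]
width: 13.6
grip_force: 40.0
```

```bash
python3 st.py
```

```text
{'clock': 25.4833, 'tcp_pos': array([ 540.41, -190.06,   71.69]), 'q': array([-0.47,  0.68,  1.63,  0.  ,  0.83,  0.97]), 'force': array([-0.73,  1.71,  4.8 ]), 'torque': array([ 0.07,  0.29, -0.14]), 'width': 13.579882001319877, 'grip_force': 39.99531447887421}
[[0.991, 0.13, 0.001], [0.13, -0.991, -0.0], [0.001, 0.0, -1.0]]
```

move_arm --linear '[[0, 0, -0.03], [0, 0, -0.04], [0, 0, -0.04], [0, 0, -0.04], [0, 0, 0], [0, 0, 0], [0, 0, 0], [0, 0, 0], [0, 0, 0], [0, 0, 0]]' --rotation '[[0, 0, 0], [0, 0, 0], [0, 0, 0], [0, 0, 0], [0, 0, -1], [0, 0, -1], [0, 0, -1], [0, 0, -1], [0, 0, -1], [0, 0, -1]]' --fingers '[0, 0, 0, 0, 0, 0, 0, 0, 0, 0]'

```text
clock: 26.32
tcp_pos: [540.0, -190.0, 221.0]
orientation: [-2.972, -1.016, 0.001]
force: [-0.6, -0.4, -0.9]
width: 13.5
grip_force: 40.0
```

move_arm --linear '[[0, 0, 0], [0, 0, 0], [0, 0, 0], [0, 0, 0], [0, 0, 0], [0, 0, 0], [0, 0, 0], [0, 0, 0], [0, 0, 0], [0, 0, 0]]' --rotation '[[0, 0, -1], [0, 0, -1], [0, 0, -1], [0, 0, -1], [0, 0, -1], [0, 0, -1], [0, 0, -1], [0, 0, -1], [0, 0, -1], [0, 0, -1]]' --fingers '[0, 0, 0, 0, 0, 0, 0, 0, 0, 0]'

```text
clock: 27.15
tcp_pos: [540.0, -190.0, 220.9]
orientation: [-2.264, -2.177, 0.0]
force: [-0.2, -0.1, -1.2]
width: 13.4
grip_force: 40.0
```

move_arm --linear '[[0, 0, 0], [0, 0, 0], [0, 0, 0], [0, 0, 0], [0, 0, 0], [0, 0, 0], [0, 0, 0], [0, 0, 0], [0, 0, 0], [0, 0, 0]]' --rotation '[[0, 0, -1], [0, 0, -1], [0, 0, -1], [0, 0, -1], [0, 0, -1], [0, 0, -1], [0, 0, -1], [0, 0, -1], [0, 0, -1], [0, 0, -1]]' --fingers '[0, 0, 0, 0, 0, 0, 0, 0, 0, 0]'

```text
clock: 27.98
tcp_pos: [540.0, -190.0, 220.9]
orientation: [-1.132, -2.93, -0.0]
force: [-0.1, -0.7, -0.8]
width: 13.7
grip_force: 40.0
```

move_arm --linear '[[0, 0, 0], [0, 0, 0], [0, 0, 0], [0, 0, 0], [0, 0, 0], [0, 0, 0], [0, 0, 0], [0, 0, 0], [0, 0, 0], [0, 0, 0]]' --rotation '[[0, 0, -1], [0, 0, -1], [0, 0, -1], [0, 0, -1], [0, 0, -1], [0, 0, -1], [0, 0, -1], [0, 0, -1], [0, 0, -0.5], [0, 0, 0]]' --fingers '[0, 0, 0, 0, 0, 0, 0, 0, 0, 0]'

```text
clock: 28.82
tcp_pos: [540.0, -190.0, 220.9]
orientation: [0.003, -3.141, -0.0]
force: [-0.2, 0.1, 0.3]
width: 14.0
grip_force: 40.0
```

```bash
python3 st.py
```

```text
{'clock': 28.8167, 'tcp_pos': array([ 540.03, -190.02,  220.94]), 'q': array([-0.47,  0.49,  1.49,  0.  ,  1.16, -2.04]), 'force': array([-0.22,  0.12,  0.27]), 'torque': array([-0.  , -0.03,  0.03]), 'width': 14.006578715328832, 'grip_force': 39.98413860797882}
[[-1.0, -0.002, -0.001], [-0.002, 1.0, 0.0], [0.001, 0.0, -1.0]]
```

move_arm --linear '[[0.019, 0.032, 0], [0.019, 0.032, 0], [0.019, 0.032, 0], [0.019, 0.032, 0], [0.019, 0.032, 0], [0.019, 0.032, 0], [0, 0, 0], [0, 0, 0], [0, 0, 0], [0, 0, 0]]' --rotation '[[0, 0, 0], [0, 0, 0], [0, 0, 0], [0, 0, 0], [0, 0, 0], [0, 0, 0], [0, 1, 0], [0, 1, 0], [0, 1, 0], [0, 0, 0]]' --fingers '[0, 0, 0, 0, 0, 0, 0, 0, 0, 0]'

```text
clock: 29.65
tcp_pos: [427.3, 2.0, 220.8]
orientation: [-0.001, -2.877, 0.001]
force: [-0.1, 0.3, -1.3]
width: 13.6
grip_force: 40.0
```

move_arm --linear '[[0, 0, 0], [0, 0, 0], [0, 0, 0], [0, 0, 0], [0, 0, 0], [0, 0, 0], [0, 0, 0], [0, 0, 0], [0, 0, 0], [0, 0, 0]]' --rotation '[[0, 1, 0], [0, 1, 0], [0, 1, 0], [0, 1, 0], [0, 0, 0], [0, 0, 0], [0, 0, 0], [0, 0, 0], [0, 0, 0], [0, 0, 0]]' --fingers '[0, 0, 0, 0, 0, 0, 0, 0, 0, 0]'

```text
clock: 30.48
tcp_pos: [426.0, 2.0, 221.7]
orientation: [-0.0, -2.533, 0.0]
force: [0.2, -0.1, -0.4]
width: 13.2
grip_force: 40.0
```

```bash
python3 st.py; python3 - <<'E'
from m import *
A=snap('scene');B=snap('side')
def crop(s,x0,y0,x1,y1,w,h): return cv2.resize(s['img'][y0:y1,x0:x1],(w,h),interpolation=2)
st=robot.read_state();from scipy.spatial.transform import Rotation as Ro
R=Ro.from_rotvec(st['orientation']).as_matrix();tip=st['tcp_pos']+R@np.array([-103,0,64.5]);print('tip',tip)
for s in(A,B):
    s['img']=s['img'].copy();cv2.circle(s['img'],tuple(int(round(v)) for v in proj(s,tip)),1,(255,0,0),-1);print(proj(s,tip))
cv2.imwrite('pics/c8.png',np.hstack([crop(A,230,100,410,280,400,400),crop(B,220,160,400,340,400,400)])[:,:,::-1])
E
```

```text
{'clock': 30.4833, 'tcp_pos': array([426.01,   1.95, 221.73]), 'q': array([-0.13,  0.54,  1.55, -0.08,  1.66, -1.68]), 'force': array([ 0.16, -0.11, -0.36]), 'torque': array([-0.02, -0.4 ,  0.02]), 'width': 13.17341644617069, 'grip_force': 39.98498260974884}
[[-0.82, 0.0, -0.572], [0.0, 1.0, -0.0], [0.572, -0.0, -0.82]]
tip [473.62368113   1.95257157 109.70772158]
(np.float64(304.801141070426), np.float64(200.95299690720958))
(np.float64(298.1354005547987), np.float64(246.80803341014845))
```

View pics/c8.png

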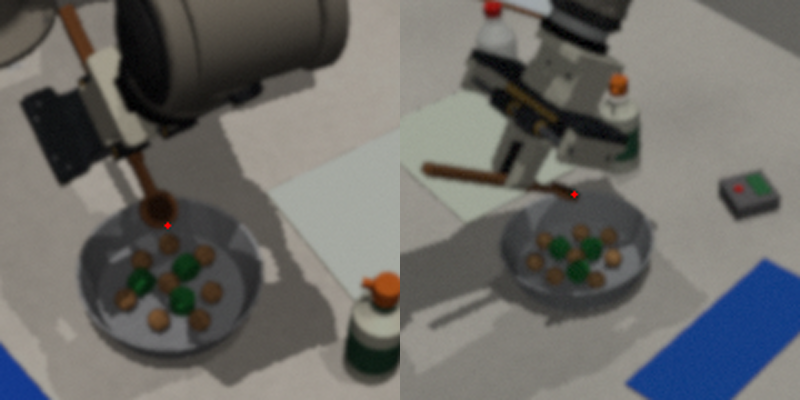

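The spoon is held as predicted, with the tip mark on the head's end in both views. The bowl has a gap near (485,-28). I'll steepen the tilt to 50° and lower there.

move_arm --linear '[[0, 0, 0], [0, 0, 0], [0, 0, 0], [-0.0223, -0.01, 0.0004], [-0.0223, -0.01, 0.0004], [-0.0223, -0.01, 0.0004], [0, 0, 0], [0, 0, 0], [0, 0, 0], [0, 0, 0]]' --rotation '[[0, 1, 0], [0, 1, 0], [0, 1, 0], [0, 0, 0], [0, 0, 0], [0, 0, 0], [0, 0, 0], [0, 0, 0], [0, 0, 0], [0, 0, 0]]' --fingers '[0, 0, 0, 0, 0, 0, 0, 0, 0, 0]'

```text
clock: 31.42
tcp_pos: [468.0, -27.6, 170.2]
orientation: [0.001, -2.27, 0.0]
force: [0.3, -0.0, -0.3]
width: 12.9
grip_force: 40.0
```

```bash
cat > tip.py <<'E'
from m import *
from scipy.spatial.transform import Rotation as Ro
st=robot.read_state();R=Ro.from_rotvec(st['orientation']).as_matrix();tip=st['tcp_pos']+R@np.array([-103,0,64.5])
print('t',round(st['clock'],1),'tip rel',(tip-[473,2,5]).round(1),'tcp',st['tcp_pos'].round(1),'q',st['q'].round(2),'F',st['force'].round(1),'T',st['torque'].round(2),'w',round(st['width'],1),R[:,0].round(3),R[:,2].round(3))
E
python3 tip.py
```

```text
t 31.4 tip rel [ 12.  -29.6  44.9] tcp [468.  -27.6 170.2] q [-0.16  0.8   1.34 -0.13  1.87 -1.71] F [ 0.3 -0.  -0.3] T [ 0.01 -0.52 -0.02] w 12.9 [-0.644 -0.     0.765] [-0.765 -0.    -0.644]
```

move_arm --linear '[[-0.0046, 0, 0.0039], [-0.0046, 0, 0.0039], [-0.0046, 0, 0.0039], [-0.0046, 0, 0.0039], [-0.0046, 0, 0.0038], [-0.0046, 0, 0.0038], [0, 0, 0], [0, 0, 0], [0, 0, 0], [0, 0, 0]]' --rotation '[[0, 0, 0], [0, 0, 0], [0, 0, 0], [0, 0, 0], [0, 0, 0], [0, 0, 0], [0, 0, 0], [0, 0, 0], [0, 0, 0], [0, 0, 0]]' --fingers '[0, 0, 0, 0, 0, 0, 0, 0, 0, 0]'

```text
clock: 32.25
tcp_pos: [468.4, -28.0, 133.3]
orientation: [0.0, -2.269, -0.0]
force: [0.4, 0.4, -0.2]
width: 13.7
grip_force: 40.0
```

```bash
python3 tip.py; python3 - <<'E'
from m import *
A=snap('scene');B=snap('side')
def crop(s,x0,y0,x1,y1,w,h): return cv2.resize(s['img'][y0:y1,x0:x1],(w,h),interpolation=2)
cv2.imwrite('pics/c9.png',np.hstack([crop(A,230,100,410,280,400,400),crop(B,220,160,400,340,400,400)])[:,:,::-1])
E
```

```text
t 32.2 tip rel [ 12.2 -30.    8. ] tcp [468.4 -28.  133.3] q [-0.16  0.85  1.36 -0.12  1.8  -1.7 ] F [ 0.4  0.4 -0.2] T [-0.01 -0.54  0.05] w 13.7 [-0.643 -0.     0.766] [-0.766 -0.    -0.643]
```

View pics/c9.png

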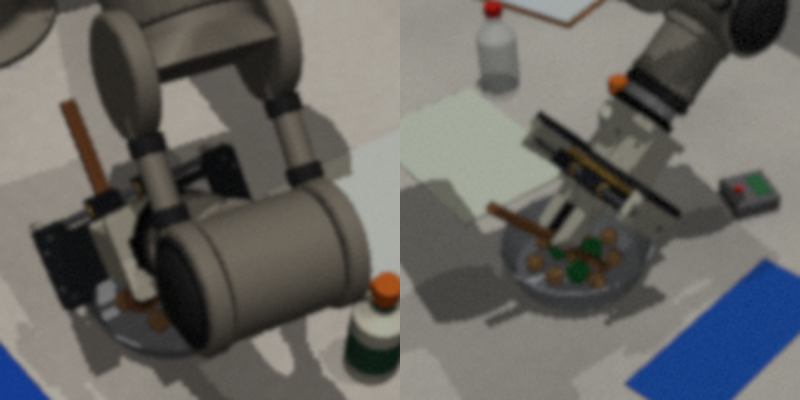

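move_arm --linear '[[-0.0026, 0.009, -0.0031], [-0.0026, 0.009, -0.0031], [0, 0.012, 0], [0, 0.012, 0], [0.0026, 0.009, 0.0031], [0.0026, 0.009, 0.0031], [0, 0, 0], [0.0064, 0, 0.0077], [0.0064, 0, 0.0077], [0, 0, 0]]' --rotation '[[0, 0, 0], [0, 0, 0], [0, 0, 0], [0, 0, 0], [0, 0, 0], [0, 0, 0], [0, 0, 0], [0, 0, 0], [0, 0, 0], [0, 0, 0]]' --fingers '[0, 0, 0, 0, 0, 0, 0, 0, 0, 0]'

```text
clock: 33.18
tcp_pos: [447.1, 32.0, 133.6]
orientation: [0.0, -2.268, 0.0]
force: [1.9, 0.3, 2.3]
width: 13.7
grip_force: 40.0
```

```bash
python3 tip.py
```

```text
t 33.2 tip rel [-9.2 30.   8.3] tcp [447.1  32.  133.6] q [-0.07  0.82  1.43 -0.05  1.77 -1.63] F [1.9 0.3 2.3] T [-0.   -0.57 -0.02] w 13.7 [-0.642 -0.     0.767] [-0.767 -0.    -0.642]
```

Small forces and good tracking. I'll continue with full turns.

move_arm --linear '[[0.0032, -0.009, 0.0038], [0.0032, -0.009, 0.0038], [0, -0.012, 0], [0, -0.012, 0], [-0.0032, -0.009, -0.0038], [-0.0032, -0.009, -0.0038], [0, 0, 0], [-0.0064, 0, -0.0077], [-0.0064, 0, -0.0077], [0, 0, 0]]' --rotation '[[0, 0, 0], [0, 0, 0], [0, 0, 0], [0, 0, 0], [0, 0, 0], [0, 0, 0], [0, 0, 0], [0, 0, 0], [0, 0, 0], [0, 0, 0]]' --fingers '[0, 0, 0, 0, 0, 0, 0, 0, 0, 0]'

```text
clock: 34.02
tcp_pos: [469.5, -28.3, 132.4]
orientation: [-0.0, -2.27, 0.0]
force: [-0.8, 1.0, -0.8]
width: 13.7
grip_force: 40.0
```

move_arm --linear '[[-0.0026, 0.009, -0.0031], [-0.0026, 0.009, -0.0031], [0, 0.012, 0], [0, 0.012, 0], [0.0026, 0.009, 0.0031], [0.0026, 0.009, 0.0031], [0, 0, 0], [0.0064, 0, 0.0077], [0.0064, 0, 0.0077], [0, 0, 0]]' --rotation '[[0, 0, 0], [0, 0, 0], [0, 0, 0], [0, 0, 0], [0, 0, 0], [0, 0, 0], [0, 0, 0], [0, 0, 0], [0, 0, 0], [0, 0, 0]]' --fingers '[0, 0, 0, 0, 0, 0, 0, 0, 0, 0]'

```text
clock: 34.85
tcp_pos: [446.8, 32.0, 133.3]
orientation: [0.0, -2.267, 0.0]
force: [0.4, -0.4, -1.1]
width: 13.5
grip_force: 40.0
```

```bash
python3 tip.py
```

```text
t 34.9 tip rel [-9.6 30.   7.9] tcp [446.8  32.  133.3] q [-0.07  0.82  1.43 -0.05  1.77 -1.63] F [ 0.4 -0.4 -1.1] T [ 0.05 -0.57  0.01] w 13.5 [-0.641 -0.     0.767] [-0.767 -0.    -0.641]
```

move_arm --linear '[[0.0032, -0.009, 0.0038], [0.0032, -0.009, 0.0038], [0, -0.012, 0], [0, -0.012, 0], [-0.0032, -0.009, -0.0038], [-0.0032, -0.009, -0.0038], [0, 0, 0], [-0.0064, 0, -0.0077], [-0.0064, 0, -0.0077], [0, 0, 0]]' --rotation '[[0, 0, 0], [0, 0, 0], [0, 0, 0], [0, 0, 0], [0, 0, 0], [0, 0, 0], [0, 0, 0], [0, 0, 0], [0, 0, 0], [0, 0, 0]]' --fingers '[0, 0, 0, 0, 0, 0, 0, 0, 0, 0]'

```text
clock: 35.68
tcp_pos: [469.6, -28.1, 132.8]
orientation: [-0.0, -2.271, -0.0]
force: [-0.6, -0.7, -0.5]
width: 13.4
grip_force: 40.0
```

move_arm --linear '[[-0.0026, 0.009, -0.0031], [-0.0026, 0.009, -0.0031], [0, 0.012, 0], [0, 0.012, 0], [0.0026, 0.009, 0.0031], [0.0026, 0.009, 0.0031], [0, 0, 0], [0.0064, 0, 0.0077], [0.0064, 0, 0.0077], [0, 0, 0]]' --rotation '[[0, 0, 0], [0, 0, 0], [0, 0, 0], [0, 0, 0], [0, 0, 0], [0, 0, 0], [0, 0, 0], [0, 0, 0], [0, 0, 0], [0, 0, 0]]' --fingers '[0, 0, 0, 0, 0, 0, 0, 0, 0, 0]'

```text
clock: 36.52
tcp_pos: [446.8, 32.0, 133.3]
orientation: [0.0, -2.267, 0.0]
force: [-0.3, -0.0, -1.5]
width: 13.5
grip_force: 40.0
```

move_arm --linear '[[0.0032, -0.009, 0.0038], [0.0032, -0.009, 0.0038], [0, -0.012, 0], [0, -0.012, 0], [-0.0032, -0.009, -0.0038], [-0.0032, -0.009, -0.0038], [0, 0, 0], [-0.0064, 0, -0.0077], [-0.0064, 0, -0.0077], [0, 0, 0]]' --rotation '[[0, 0, 0], [0, 0, 0], [0, 0, 0], [0, 0, 0], [0, 0, 0], [0, 0, 0], [0, 0, 0], [0, 0, 0], [0, 0, 0], [0, 0, 0]]' --fingers '[0, 0, 0, 0, 0, 0, 0, 0, 0, 0]'

```text
clock: 37.35
tcp_pos: [469.6, -28.1, 132.8]
orientation: [0.0, -2.271, -0.0]
force: [-0.3, -0.3, -1.0]
width: 13.6
grip_force: 40.0
```

move_arm --linear '[[-0.0026, 0.009, -0.0031], [-0.0026, 0.009, -0.0031], [0, 0.012, 0], [0, 0.012, 0], [0.0026, 0.009, 0.0031], [0.0026, 0.009, 0.0031], [0, 0, 0], [0.0064, 0, 0.0077], [0.0064, 0, 0.0077], [0, 0, 0]]' --rotation '[[0, 0, 0], [0, 0, 0], [0, 0, 0], [0, 0, 0], [0, 0, 0], [0, 0, 0], [0, 0, 0], [0, 0, 0], [0, 0, 0], [0, 0, 0]]' --fingers '[0, 0, 0, 0, 0, 0, 0, 0, 0, 0]'

```text
clock: 38.18
tcp_pos: [446.8, 32.0, 133.3]
orientation: [0.0, -2.267, 0.0]
force: [1.0, -0.6, -1.6]
width: 13.7
grip_force: 40.0
```

```bash
python3 tip.py; python3 - <<'E'
from m import *
A=snap('wrist');B=snap('side')
def crop(s,x0,y0,x1,y1,w,h): return cv2.resize(s['img'][y0:y1,x0:x1],(w,h),interpolation=2)
cv2.imwrite('pics/c10.png',np.hstack([crop(A,140,100,500,460,400,400),crop(B,220,160,400,340,400,400)])[:,:,::-1])
E
```

```text
t 38.2 tip rel [-9.6 30.   7.9] tcp [446.8  32.  133.3] q [-0.07  0.82  1.43 -0.05  1.77 -1.63] F [ 1.  -0.6 -1.6] T [ 0.06 -0.56 -0.01] w 13.7 [-0.641 -0.     0.767] [-0.767 -0.    -0.641]
```

View pics/c10.png

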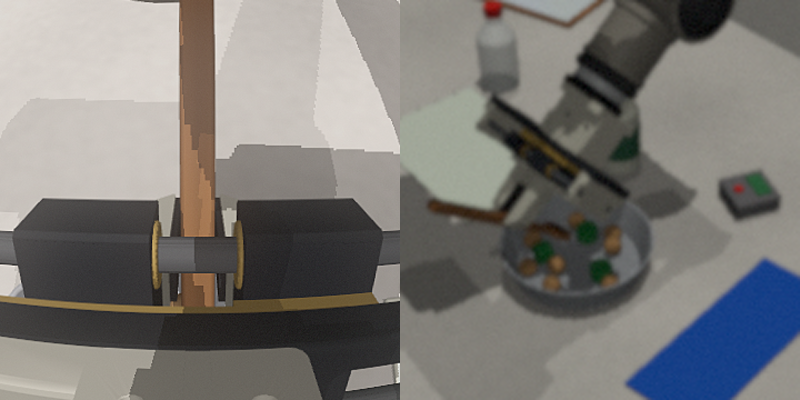

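```bash
python3 - <<'E'
from m import *
from scipy.spatial.transform import Rotation as Ro
st=robot.read_state();R=Ro.from_rotvec(st['orientation']).as_matrix();p=st['tcp_pos'];B=snap('side')
for d in(0,-10,-20,-30,-40):
    r=np.radians(d);o=[]
    for L in(110,-103):
        v=p+R@(np.array([0,0,62.5])+L*np.array([np.cos(r),0,np.sin(r)]));o+=[np.round(proj(B,v),1),v.round(0)]
    print(d,*o)
E
```

```text
0 [238.3 243.9] [330.  32. 177.] [290.9 270.7] [467.  32.  14.]
-10 [243.6 237.3] [345.  32. 188.] [286.6 276.2] [452.  32.   4.]
-20 [249.6 231.4] [363.  32. 196.] [281.8 281.1] [436.  32.  -4.]
-30 [256.2 226.4] [381.  32. 201.] [276.4 285.4] [418.  32.  -8.]
-40 [263.  222.6] [400.  32. 203.] [270.8 289.1] [400.  32. -10.]
```

The side view shows the spoon has pivoted about 10° in the grip. The tail is at (234,251) against a predicted (238,244), so the tip now sits higher than planned. I'll measure it, then lower, tighten the grip and stir again.

```bash
cat > piv.py <<'E'
from m import *
from scipy.spatial.transform import Rotation as Ro
st=robot.read_state();R=Ro.from_rotvec(st['orientation']).as_matrix();p=st['tcp_pos'];B=snap('side');W=snap('wrist')
h=cv2.cvtColor(B['img'],cv2.COLOR_RGB2HSV);m=cv2.inRange(h,np.array((2,90,25)),np.array((20,255,255)))
best=[]
g=np.linspace(-108,-28,60)
for d in np.arange(-10,31,1.):
  for sl in (-10,-5,0,5,10):
    r=np.radians(d);n=0;lo=0
    for L in g:
        for k in(-4,0,4):
            v=p+R@(np.array([0,0,62.5])+(-(L+sl))*np.array([np.cos(r),0,np.sin(r)])+k*np.array([-np.sin(r),0,np.cos(r)]));u=np.round(proj(B,v)).astype(int);n+=m[u[1],u[0]]>0
    best.append((int(n),d,sl))
best.sort();print(best[-8:])
d=np.mean([b[1] for b in best[-5:]]);sl=np.mean([b[2] for b in best[-5:]]);r=np.radians(d)
tip=p+R@(np.array([0,0,62.5])-(103+sl)*np.array([np.cos(r),0,np.sin(r)]));print('pivot',d,'slide',sl,'tip rel',(tip-[473,2,5]).round(1))
E
python3 piv.py
```

```text
[(149, np.float64(12.0), -5), (150, np.float64(11.0), -5), (156, np.float64(11.0), 0), (159, np.float64(11.0), 5), (159, np.float64(11.0), 10), (160, np.float64(12.0), 5), (161, np.float64(12.0), 0), (162, np.float64(12.0), 10)]
pivot 11.6 slide 6.0 tip rel [13.3 29.8 20.4]
```

move_arm --linear '[[0, 0, 0], [0, 0, 0], [-0.004, 0, 0.0034], [-0.0037, 0, 0.003], [0, 0, 0], [0, 0, 0], [0, 0, 0], [0, 0, 0], [0, 0, 0], [0, 0, 0]]' --rotation '[[0, 0, 0], [0, 0, 0], [0, 0, 0], [0, 0, 0], [0, 0, 0], [0, 0, 0], [0, 0, 0], [0, 0, 0], [0, 0, 0], [0, 0, 0]]' --fingers '[0, 0, 0, 0, 0, 0, 0, 0, 0, 0]' --squeeze 60

```text
clock: 39.27
tcp_pos: [448.3, 32.0, 123.2]
orientation: [0.0, -2.269, -0.0]
force: [0.3, 0.2, -0.6]
width: 13.5
grip_force: 60.0
```

```bash
python3 tip.py; python3 piv.py
```

```text
t 39.3 tip rel [-7.9 30.  -2.2] tcp [448.3  32.  123.2] q [-0.07  0.83  1.43 -0.05  1.75 -1.63] F [ 0.3  0.2 -0.6] T [ 0.02 -0.54 -0.01] w 13.5 [-0.643 -0.     0.766] [-0.766 -0.    -0.643]
[(161, np.float64(12.0), -5), (163, np.float64(11.0), -5), (167, np.float64(12.0), 0), (170, np.float64(11.0), 0), (171, np.float64(12.0), 5), (172, np.float64(11.0), 10), (172, np.float64(12.0), 10), (173, np.float64(11.0), 5)]
pivot 11.4 slide 6.0 tip rel [12.6 30.  10. ]
```

move_arm --linear '[[0.0051, 0, 0.0061], [0.0032, -0.009, 0.0038], [0.0032, -0.009, 0.0038], [0, -0.012, 0], [0, -0.012, 0], [-0.0032, -0.009, -0.0038], [-0.0032, -0.009, -0.0038], [0, 0, 0], [-0.0064, 0, -0.0077], [-0.0064, 0, -0.0077]]' --rotation '[[0, 0, 0], [0, 0, 0], [0, 0, 0], [0, 0, 0], [0, 0, 0], [0, 0, 0], [0, 0, 0], [0, 0, 0], [0, 0, 0], [0, 0, 0]]' --fingers '[0, 0, 0, 0, 0, 0, 0, 0, 0, 0]'

```text
clock: 40.2
tcp_pos: [460.5, -28.1, 122.9]
orientation: [-0.001, -2.268, -0.001]
force: [-0.6, -0.1, -1.6]
width: 13.4
grip_force: 60.0
```

move_arm --linear '[[-0.0026, 0.009, -0.0031], [-0.0026, 0.009, -0.0031], [0, 0.012, 0], [0, 0.012, 0], [0.0026, 0.009, 0.0031], [0.0026, 0.009, 0.0031], [0, 0, 0], [0.0064, 0, 0.0077], [0.0064, 0, 0.0077], [0, 0, 0]]' --rotation '[[0, 0, 0], [0, 0, 0], [0, 0, 0], [0, 0, 0], [0, 0, 0], [0, 0, 0], [0, 0, 0], [0, 0, 0], [0, 0, 0], [0, 0, 0]]' --fingers '[0, 0, 0, 0, 0, 0, 0, 0, 0, 0]'

```text
clock: 41.03
tcp_pos: [438.9, 32.3, 123.3]
orientation: [0.001, -2.267, -0.0]
force: [0.3, -0.3, -1.6]
width: 13.0
grip_force: 60.0
```

```bash
python3 tip.py; python3 piv.py
```

```text
t 41.0 tip rel [-17.5  30.4  -2.1] tcp [438.9  32.3 123.3] q [-0.07  0.82  1.46 -0.05  1.74 -1.63] F [ 0.3 -0.3 -1.6] T [-0.02 -0.55 -0.02] w 13.0 [-0.642 -0.001  0.767] [-0.767 -0.    -0.642]
[(163, np.float64(10.0), 0), (166, np.float64(12.0), 0), (168, np.float64(12.0), 5), (169, np.float64(12.0), 10), (172, np.float64(11.0), -5), (175, np.float64(11.0), 5), (176, np.float64(11.0), 10), (177, np.float64(11.0), 0)]
pivot 11.2 slide 4.0 tip rel [ 1.3 30.4 11. ]
```

Stable at about 11° pivot, with the tip 11 mm above the floor. Two more full turns at this height.

move_arm --linear '[[0.0032, -0.009, 0.0038], [0.0032, -0.009, 0.0038], [0, -0.012, 0], [0, -0.012, 0], [-0.0032, -0.009, -0.0038], [-0.0032, -0.009, -0.0038], [0, 0, 0], [-0.0064, 0, -0.0077], [-0.0064, 0, -0.0077], [0, 0, 0]]' --rotation '[[0, 0, 0], [0, 0, 0], [0, 0, 0], [0, 0, 0], [0, 0, 0], [0, 0, 0], [0, 0, 0], [0, 0, 0], [0, 0, 0], [0, 0, 0]]' --fingers '[0, 0, 0, 0, 0, 0, 0, 0, 0, 0]'

```text
clock: 41.97
tcp_pos: [461.7, -28.1, 122.7]
orientation: [-0.0, -2.271, -0.0]
force: [-1.1, -0.1, -0.8]
width: 13.4
grip_force: 60.0
```

move_arm --linear '[[-0.0026, 0.009, -0.0031], [-0.0026, 0.009, -0.0031], [0, 0.012, 0], [0, 0.012, 0], [0.0026, 0.009, 0.0031], [0.0026, 0.009, 0.0031], [0, 0, 0], [0.0064, 0, 0.0077], [0.0064, 0, 0.0077], [0, 0, 0]]' --rotation '[[0, 0, 0], [0, 0, 0], [0, 0, 0], [0, 0, 0], [0, 0, 0], [0, 0, 0], [0, 0, 0], [0, 0, 0], [0, 0, 0], [0, 0, 0]]' --fingers '[0, 0, 0, 0, 0, 0, 0, 0, 0, 0]'

```text
clock: 42.8
tcp_pos: [438.9, 32.0, 123.3]
orientation: [0.0, -2.267, 0.0]
force: [-0.4, 0.1, -0.8]
width: 13.1
grip_force: 60.0
```

move_arm --linear '[[0.0032, -0.009, 0.0038], [0.0032, -0.009, 0.0038], [0, -0.012, 0], [0, -0.012, 0], [-0.0032, -0.009, -0.0038], [-0.0032, -0.009, -0.0038], [0, 0, 0], [-0.0064, 0, -0.0077], [-0.0064, 0, -0.0077], [0, 0, 0]]' --rotation '[[0, 0, 0], [0, 0, 0], [0, 0, 0], [0, 0, 0], [0, 0, 0], [0, 0, 0], [0, 0, 0], [0, 0, 0], [0, 0, 0], [0, 0, 0]]' --fingers '[0, 0, 0, 0, 0, 0, 0, 0, 0, 0]'

```text
clock: 43.63
tcp_pos: [461.8, -28.1, 122.8]
orientation: [-0.0, -2.271, -0.0]
force: [-1.3, 0.0, -1.4]
width: 13.5
grip_force: 60.0
```

move_arm --linear '[[-0.0026, 0.009, -0.0031], [-0.0026, 0.009, -0.0031], [0, 0.012, 0], [0, 0.012, 0], [0.0026, 0.009, 0.0031], [0.0026, 0.009, 0.0031], [0, 0, 0], [0.0064, 0, 0.0077], [0.0064, 0, 0.0077], [0, 0, 0]]' --rotation '[[0, 0, 0], [0, 0, 0], [0, 0, 0], [0, 0, 0], [0, 0, 0], [0, 0, 0], [0, 0, 0], [0, 0, 0], [0, 0, 0], [0, 0, 0]]' --fingers '[0, 0, 0, 0, 0, 0, 0, 0, 0, 0]'

```text
clock: 44.47
tcp_pos: [438.9, 32.0, 123.3]
orientation: [0.0, -2.267, 0.0]
force: [0.8, -0.2, -1.3]
width: 13.4
grip_force: 60.0
```

```bash
python3 tip.py; python3 piv.py
```

```text
t 44.5 tip rel [-17.6  30.   -2.1] tcp [438.9  32.  123.3] q [-0.07  0.82  1.46 -0.05  1.74 -1.63] F [ 0.8 -0.2 -1.3] T [-0.02 -0.54 -0.01] w 13.4 [-0.641 -0.     0.767] [-0.767 -0.    -0.641]
[(161, np.float64(12.0), -5), (166, np.float64(12.0), 10), (167, np.float64(12.0), 0), (167, np.float64(12.0), 5), (173, np.float64(11.0), -5), (174, np.float64(11.0), 0), (175, np.float64(11.0), 5), (176, np.float64(11.0), 10)]
pivot 11.2 slide 3.0 tip rel [ 0.4 30.  11.6]
```

The final low-level stir sequence ran L-R-L-R-L at about 11 mm, and more. I'll lift out, level the spoon and return it to the mat.

move_arm --linear '[[0.0064, 0, -0.0053], [0.0064, 0, -0.0053], [0.0128, 0, -0.0107], [0.0128, 0, -0.0107], [0.0128, 0, -0.0107], [0.0128, 0, -0.0107], [0.0128, 0, -0.0107], [0, 0, 0], [0, 0, 0], [0, 0, 0]]' --rotation '[[0, 0, 0], [0, 0, 0], [0, 0, 0], [0, 0, 0], [0, 0, 0], [0, 0, 0], [0, 0, 0], [0, 0, 0], [0, -1, 0], [0, -1, 0]]' --fingers '[0, 0, 0, 0, 0, 0, 0, 0, 0, 0]'

```text
clock: 45.4
tcp_pos: [440.6, 31.9, 222.4]
orientation: [-0.0, -2.447, -0.0]
force: [-0.4, -0.2, -0.8]
width: 13.2
grip_force: 60.0
```

move_arm --linear '[[0, 0, 0], [0, 0, 0], [0, 0, 0], [0, 0, 0], [0, 0, 0], [0, 0, 0], [0, 0, 0], [0, 0, 0], [0, 0, 0], [0, 0, 0]]' --rotation '[[0, -1, 0], [0, -1, 0], [0, -1, 0], [0, -1, 0], [0, -1, 0], [0, -0.76, 0], [0, 0, 0], [0, 0, 0], [0, 0, 0], [0, 0, 0]]' --fingers '[0, 0, 0, 0, 0, 0, 0, 0, 0, 0]'

```text
clock: 46.23
tcp_pos: [440.5, 31.9, 222.7]
orientation: [-0.0, -2.944, -0.0]
force: [0.2, 0.3, -1.3]
width: 13.2
grip_force: 60.0
```

```bash
python3 tip.py; python3 piv.py; python3 - <<'E'
from m import *
A=snap('scene');B=snap('side')
def crop(s,x0,y0,x1,y1,w,h): return cv2.resize(s['img'][y0:y1,x0:x1],(w,h),interpolation=2)
cv2.imwrite('pics/c11.png',np.hstack([crop(A,230,100,410,280,400,400),crop(B,200,160,380,340,400,400)])[:,:,::-1])
E
```

```text
t 46.2 tip rel [ 55.8  29.9 134.3] tcp [440.5  31.9 222.7] q [-0.09  0.36  1.73 -0.02  1.25 -1.65] F [ 0.2  0.3 -1.3] T [ 0.02 -0.14  0.01] w 13.2 [-0.981 -0.     0.196] [-0.196  0.    -0.981]
[(171, np.float64(9.0), 10), (171, np.float64(12.0), 5), (174, np.float64(10.0), 0), (174, np.float64(11.0), 0), (175, np.float64(11.0), 10), (177, np.float64(11.0), 5), (179, np.float64(10.0), 5), (180, np.float64(10.0), 10)]
pivot 10.6 slide 6.0 tip rel [ 64.2  29.9 155.1]
```

View pics/c11.png

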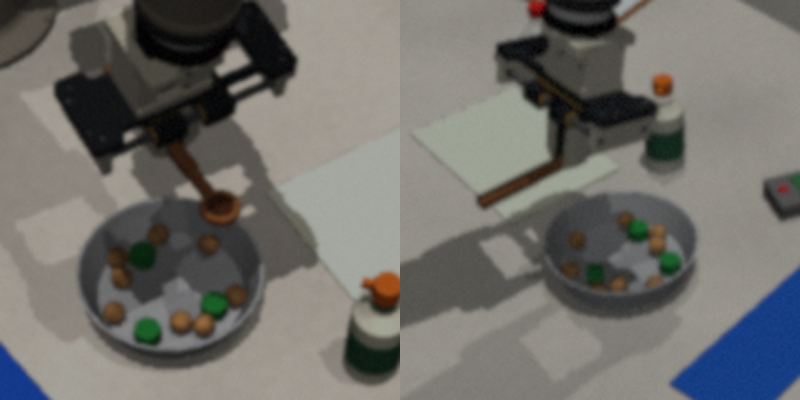

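All 8 balls and 3 tablets are in the bowl and well shifted. Now to the mat.

move_arm --linear '[[-0.0142, -0.0331, -0.0028], [-0.0142, -0.0331, -0.0028], [-0.0142, -0.0331, -0.0028], [-0.0142, -0.0331, -0.0028], [-0.0142, -0.0331, -0.0028], [-0.0142, -0.0331, -0.0028], [-0.0142, -0.0331, -0.0028], [0, 0, 0], [0, 0, 0], [0, 0, 0]]' --rotation '[[0, 0, 0], [0, 0, 0], [0, 0, 0], [0, 0, 0], [0, 0, 0], [0, 0, 0], [0, 0, 0], [0, 0, 0], [0, 0, 0], [0, 0, 0]]' --fingers '[0, 0, 0, 0, 0, 0, 0, 0, 0, 0]'

```text
clock: 47.27
tcp_pos: [541.0, -199.4, 222.3]
orientation: [-0.0, -2.945, -0.002]
force: [-0.6, -0.3, 0.0]
width: 13.0
grip_force: 60.0
```

move_arm --linear '[[-0.0061, 0, 0.0307], [-0.0061, 0, 0.0307], [-0.0061, 0, 0.0307], [-0.0061, 0, 0.0307], [0, 0, 0], [0, 0, 0], [0, 0, 0], [0, 0, 0], [0, 0, 0], [0, 0, 0]]' --rotation '[[0, 0, 0], [0, 0, 0], [0, 0, 0], [0, 0, 0], [0, 0, 0], [0, 0, 0], [0, 0, 0], [0, 0, 0], [0, 0, 0], [0, 0, 0]]' --fingers '[0, 0, 0, 0, 0, 0, 0, 0, 0, 0]'

```text
clock: 48.1
tcp_pos: [542.1, -200.0, 99.4]
orientation: [0.0, -2.949, 0.002]
force: [0.5, -0.6, -0.5]
width: 13.3
grip_force: 60.0
```

```bash
python3 tip.py
```

```text
t 48.1 tip rel [ 157.8 -202.    11.4] tcp [ 542.1 -200.    99.4] q [-0.45  0.72  1.46 -0.09  1.14 -1.97] F [ 0.5 -0.6 -0.5] T [ 0.02 -0.13  0.  ] w 13.3 [-0.981  0.     0.192] [-0.192 -0.001 -0.981]
```

move_arm --linear '[[-0.0012, 0, 0.0059], [-0.0012, 0, 0.0059], [-0.0012, 0, 0.0059], [-0.0011, 0, 0.0059], [0, 0, 0], [0, 0, 0], [0, 0, 0], [0, 0, 0], [0, 0, 0], [0, 0, 0]]' --rotation '[[0, 0, 0], [0, 0, 0], [0, 0, 0], [0, 0, 0], [0, 0, 0], [0, 0, 0], [0, 0, 0], [0, 0, 0], [0, 0, 0], [0, 0, 0]]' --fingers '[0, 0, 0, 0, 0, 0, 0, 0, 0, 0]'

```text
clock: 48.93
tcp_pos: [541.6, -199.8, 73.9]
orientation: [0.0, -2.947, 0.0]
force: [-0.2, 0.8, -0.8]
width: 13.3
grip_force: 60.0
```

```bash
python3 tip.py
```

```text
t 48.9 tip rel [ 157.2 -201.8  -14.3] tcp [ 541.6 -199.8   73.9] q [-0.45  0.76  1.47 -0.1   1.09 -1.97] F [-0.2  0.8 -0.8] T [ 0.04 -0.11  0.02] w 13.3 [-0.981 -0.     0.194] [-0.194 -0.    -0.981]
```

move_arm --linear '[[-0.0003, 0, 0.0015], [0, 0, 0], [0, 0, 0], [0, 0, 0], [0, 0, 0], [0, 0, 0], [0, 0, -0.02], [0, 0, -0.03], [0, 0, -0.03], [0, 0, -0.03]]' --rotation '[[0, 0, 0], [0, 0, 0], [0, 0, 0], [0, 0, 0], [0, 0, 0], [0, 0, 0], [0, 0, 0], [0, 0, 0], [0, 0, 0], [0, 0, 0]]' --fingers '[0, 0, 0.02, 0.04, 0.04, 0.04, 0.04, 0.04, 0.04, 0.04]'

```text
clock: 49.77
tcp_pos: [562.9, -199.6, 181.2]
orientation: [0.0, -2.946, -0.001]
force: [-0.0, 0.5, 0.1]
width: 40.3
grip_force: 0.0
```

move_arm --linear '[[0, 0, -0.04], [0, 0, -0.04], [0, 0, -0.04], [0, 0, 0], [0, 0, 0], [0, 0, 0], [0, 0, 0], [0, 0, 0], [0, 0, 0], [0, 0, 0]]' --rotation '[[0, 0, 0], [0, 0, 0], [0, 0, 0], [0, 0, 0], [0, 0, 0], [0, 0, 0], [0, 0, 0], [0, 0, 0], [0, 0, 0], [0, 0, 0]]' --fingers '[0.04, 0.04, 0.04, 0.04, 0.04, 0.04, 0.04, 0.04, 0.04, 0.04]'

```text
clock: 50.6
tcp_pos: [585.9, -199.7, 296.9]
orientation: [0.0, -2.945, -0.001]
force: [0.7, -0.1, 0.7]
width: 40.0
grip_force: 0.0
```

```bash
python3 tip.py; python3 - <<'E'
from m import *
A=snap('scene');B=snap('side');W=snap('wrist')
def crop(s,x0,y0,x1,y1,w,h): return cv2.resize(s['img'][y0:y1,x0:x1],(w,h),interpolation=2)
cv2.imwrite('pics/c12.png',np.vstack([np.hstack([crop(A,100,160,420,400,400,300),crop(B,220,150,500,360,400,300)]),np.hstack([crop(W,0,0,640,480,400,300),crop(A,230,170,380,282,400,300)])])[:,:,::-1])
E
```

```text
t 50.6 tip rel [ 201.3 -201.7  208.5] tcp [ 585.9 -199.7  296.9] q [-0.42  0.61  1.08 -0.08  1.63 -1.99] F [ 0.7 -0.1  0.7] T [ 0.03 -0.11 -0.04] w 40.0 [-0.981 -0.     0.196] [-0.196  0.001 -0.981]
```

View pics/c12.png

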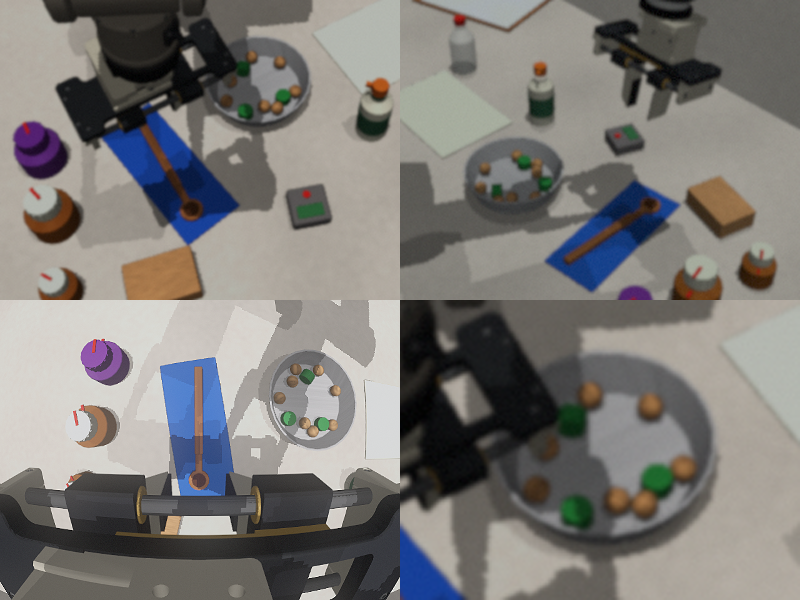

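The spoon lies flat and centred on the mat, all 8 balls and 3 tablets are in the bowl, the cap stripe is at its mark, and the bystanders are undisturbed. Handing in.

```bash
python3 -c "
from bench import robot
print(robot.finish_job())"
```

```text
the job is handed in; nothing more can be done
None
```

The job is handed in with no score reported: the three tablets are in the bowl, the nozzle was fully pressed, the feed was stirred for more than three turns, the spoon lies flat on its mat, and the jar cap is turned to its stop.

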